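Throw the run lever of the polishing lathe over its guard with the hook rod

ROBOT

A 6-joint arm with a two-finger parallel gripper is mounted at the origin on the work surface. World frame = base frame: x ahead of the robot, y to its left, z up, the work surface at z = 0. Lengths are in m, angles in degrees, forces in N, time in s.
With the tool pointing down it reaches from about 0.375 to 0.925 m from the base axis. Payload 5.7 kg.
Tool frame: the origin (TCP) lies midway between the tips of the shut fingers; the grasp point (between the pads) lies 19 mm behind it; z points along the fingers, y is the line along which they close (so a half turn about z gives the same grasp; the last joint's range is limited). The gripper opens to 85 mm and grips with 20 to 120 N. Pads are 22 mm wide; open, the fingers measure 114 mm over their backs; the gripper's body (76 mm by 85 mm) begins 54 mm behind the grasp point. The pads swing forward as they close: fully open they stand 13 mm farther back than shut.
Start: joints at [-83.371, 20.558, 86.54, -0, 72.909, -6.595], TCP at [0.137, -0.584, 0.194] pointing down, gripper open.
Joint ranges: [-170.27, 170.27], [-57.76, 135], [12.27, 136.19], [-55.21, 235.2], [11.17, 155.16], [-170.74, 170.74]. Speed limits (degrees/s): [136.94, 136.94, 180, 180, 180, 180].

INTERFACE

Orientations are given as a 3x3 rotation matrix whose columns are the frame's x, y, z axes.
In Python, from workcell import * gives the robot as it stands.
- The arm moves only by the tool arm_command, never from a script. Its argument "series" is a list that holds one entry, the list of rows, each a list of 5 numbers: the opening, from 0 (shut) to 1 (fully open), then the shift along the tool's x, y, z in mm, then the turn about the tool's z in degrees. In form: [[[hand, dx, dy, dz, yaw], ...]]. A call has 1 to 8 rows; each row shifts and turns the commanded pose from where the row before left it, along the tool's axes as they then stand; what a row does not reach is not made up. A row lasts 1/10 s, in which the tool goes at most 50 mm and 8.59 degrees, less where a joint would pass 70% of its speed; a pose out of reach is approached as far as the arm can. A call with a gripper value outside its range is refused whole. The fingers move at their own pace and stop on an object; "force" is the grip in N (left out, the last holds). Time passes only in rows, so rows that do not move let the fingers close. It gives the time, the measured TCP pose, the force, the opening and the grip force at its end, in the units of the state.
- read_state(): the state, without advancing time (a new reading comes with each control period).
- camera(name): name is "scene" or "side" or "wrist"; returns the picture (400x640x3 uint8, red, green, blue); there is no depth.
- calibration(name): a dict with "fx", "fy", "cx", "cy" (pixels), "rvec" (rotation vector, rad) and "tvec" (3), from world to camera coordinates, as OpenCV has them; the wrist camera has in their place "T_tool_cam" (4x4, takes a point from camera to tool coordinates, whose origin is the TCP and whose axes are the flange's). Camera axes: x right, y down, z forward; pixel columns grow to the right and rows downward; lengths in m; the calibration is good to about 2 mm. A picture is of the moment at which its call begins: read the wrist's pose just before it. calibration takes no time and is no camera call.
- sign_off(): hands the job in; it is judged then, once.
The state is a dict: "t": time; "joint_pos": joint angles; "joint_vel": joint speeds; "joint_efforts": joint torques, N m; "eef_pos": TCP position; "tool_rot": TCP orientation; "wrist_force": force on the tool from outside, world axes, zero at the start; "ft_torque": the same for the moment, N m; "width": finger opening in m; "gripper_force": force on a finger pad.
Only numpy, scipy, OpenCV 4.12 (cv2) and the standard library are available. Lean on these libraries where they do the work, as an engineer would, in place of code of your own. Each camera call takes 0.05 s, during which the arm holds its last target. There are 200 camera calls.

TASK

Start the engraver's polishing lathe: take the bent rod by its wooden handle from its forked rest, reach over the steel guard and under the strip lamp, and with the rod's hook pull the lever that has the crossbar head all the way over towards the guard, touching the levers and their bases with nothing but the rod. Then lay the rod back in both forks of its rest as it lay before, handle end the same way and hook hanging down, and let go. Leave the ball-headed lever, the jar, the dish and the hammer as they are, and do not knock the guard or the lamp.

Things in the scene. Friction and masses are not known exactly. Their poses are not given: they have to be found in the camera images.
- rod: Loose bent rod, 160-260 g. x axis along its straight leg from handle to hook, z up as it lies in the rest. Square wooden handle 24 x 24 mm from x = -100 to -20 mm (grip its sides, closing along y); round 12 mm steel bar from x = -20 to +120 mm, where it bends at a right angle to -z for a 75 mm hook leg (round end 6 mm beyond). Origin on the straight leg's axis; balances near x = +50 mm.
- rod_mid (a point): Point on the straight leg of the rod at x = +50 mm of the rod, midway between the two forks when it lies in the rest.
- rod_tip (a point): Centre of the round end of the hook: x = +120, z = -75 mm in the rod's frame.
- rest: Fixed dark wooden rest, left or right of the lathe. Origin under its centre. Base 130 x 80 x 20 mm; two 90 degree V forks (51 mm wide and 172 mm high at the top, 12 mm thick) at x = -40 and +40 mm. The rod lies along its +x, straight leg's axis 155 mm above the bench, handle beyond the -x end (away from the hook), hook hanging beyond the +x fork.
- rest_seat (a point): Where rod_mid belongs: midway between the forks, 155 mm above the bench.
- guard: Fixed frame of the polishing lathe. Origin on the bench under the middle of the upright steel guard plate; +x points to the side behind the guard, where the levers stand. Plate: x = -2 to +2 mm, 320 mm wide along y, top edge 180 mm above the bench. Also carries a lamp (see lamp_edge), two posts 16 mm square at x = +150, y = +-152 mm, motor and wheel at x = 165 to 285 mm, up to 125 mm high.
- lamp_edge (a point): Middle of the lower front edge of the strip lamp over the guard: guard x = -85 mm, 430 mm above the bench. Lamp bar: guard x = -85 to -5 mm, y = +-160 mm, 430 to 462 mm high, held by arms at y = +-152 mm up to 476 mm. A gripper pointing straight down would hit it while the rod is in use: lean the gripper 25 to 40 degrees back towards the robot.
- run_switch: Fixed base (70 x 36 x 70 mm with two cheeks up to 92 mm high) of the run lever, carrying that lever; origin on the bench, 55 mm behind the guard plate (guard x = +55 mm, y = +50 or -50 mm, the other place being that of the ball-headed lever); its axes are parallel to the guard's.
- run_lever (a joint): Angle of the crossbar-headed lever, rad: starts at 0 to 0.2 (leaning away from the guard by 0.45 rad at 0), upright at 0.45, stop at 0.9 leaning towards the guard. Stays where it is left; needs about 2 N at its head. Its pivot is on the switch base's axis 80 mm above the bench.
- run_tip (a point): Centre of the crossbar head of the run lever, 75 mm from the pivot: a black bar of 16 mm diameter, 56 mm long along the guard's y.
- aux_switch: Fixed base, same as run_switch, carrying the ball-headed lever, which must be left alone.
- aux_tip (a point): Centre of the ball (28 mm diameter) of the other lever, same length, pivot height and travel as the run lever.
- stump: Fixed round wooden stump, 160 mm diameter, 70 mm high; origin at the centre of the underside.
- hammer: Loose hammer about 200 mm long lying on the stump (bystander).
- jar: Loose closed glass jar, 66 mm diameter, 95 mm high, on the bench in front of the guard; origin at the centre of the underside (bystander).
- dish: Loose pewter dish, 112 mm diameter, 7 mm high, on the bench in front of the guard (bystander).
Mind the look-alikes: they are no part of the job. Leave any red look-alike of the rod alone.

How it is judged:
By the outcome, as a careful person would: the job done as asked, in the order asked, and still so for the second after the job is handed in, with the robot touching nothing.
It also fails if it takes over 58 s, if anything falls off the work surface, if the arm or the gripper's body presses on something with over 40 N, if the wrist force passes 120 N, or if a joint passes its speed limit or range.

## Working session

There is one attempt and no reset: what is moved stays moved. The work goes in short steps, Python scripts to look and compute and a tool call to move; the robot and the scene stay as the last step left them, time stands still between calls to the robot, and variables do not carry over. Pictures are saved under pics/ and viewed, at most 10 in all, crops included, and the job is handed in when it is done.

Besides the shell and the picture viewer there is one more tool, called after "Request:" by a JSON object that holds its "op" and its "data", one argument or row to a line. arm_command: Moves the arm, as the interface text tells. Its arguments: {"type":"object","properties":{"series":{"type":"array","items":{"type":"array","items":{"type":"array","items":{"type":"number"}}}},"force":{"type":"number"}},"required":["series"]}

```bash
ls; mkdir -p pics
python3 - <<'E'
from workcell import *
import cv2,numpy as np
for n in("scene","side","wrist"):
    s=read_state()
    im=camera(n); cv2.imwrite(f"pics/{n}0.png",im[:,:,::-1])
    c=calibration(n); print(n,{k:np.round(v,4).tolist() for k,v in c.items()})
print(s)
E
```

```text
pics
scene {'fx': 455.1736, 'fy': 455.1736, 'cx': 323.7098, 'cy': 200.6177, 'rvec': [2.1104, 0.5664, -0.299], 'tvec': [-0.4269, 0.0953, 1.7191]}
side {'fx': 373.0318, 'fy': 373.0318, 'cx': 317.4213, 'cy': 200.954, 'rvec': [0.5035, -2.6278, 1.3305], 'tvec': [0.4736, 0.3164, 1.1411]}
wrist {'fx': 284.7452, 'fy': 284.7452, 'cx': 314.6839, 'cy': 198.1443, 'T_tool_cam': [[0.0007, -0.9622, -0.2724, 0.0705], [1.0, 0.0003, 0.0015, -0.0005], [-0.0014, -0.2724, 0.9622, -0.179], [0.0, 0.0, 0.0, 1.0]]}
{'t': 0.1, 'joint_pos': array([-8.33699815e+01,  2.05961321e+01,  8.65945574e+01,  1.09711418e-03,
        7.29063661e+01, -6.59293599e+00]), 'joint_vel': array([-0.02345606, -0.16605851, -0.12597135, -0.0373938 ,  0.01183378,
        0.06816198]), 'joint_efforts': array([-4.03214590e-04, -5.28654277e+01, -2.79350406e+01, -2.59981889e-04,
        4.98930167e-03,  2.21212156e-05]), 'eef_pos': array([ 0.13718388, -0.58340865,  0.19330176]), 'tool_rot': array([[ 9.73488650e-01,  2.28735254e-01, -1.77397991e-04],
       [ 2.28735224e-01, -9.73487216e-01,  1.68472277e-03],
       [ 2.12660814e-04, -1.68063567e-03, -9.99998565e-01]]), 'wrist_force': array([0.57968558, 0.49173453, 0.24598588]), 'ft_torque': array([ 0.0194274 ,  0.02124064, -0.00327262]), 'gripper_force': 0.0, 'width': 0.08513852097627217}
```

View pics/scene0.png

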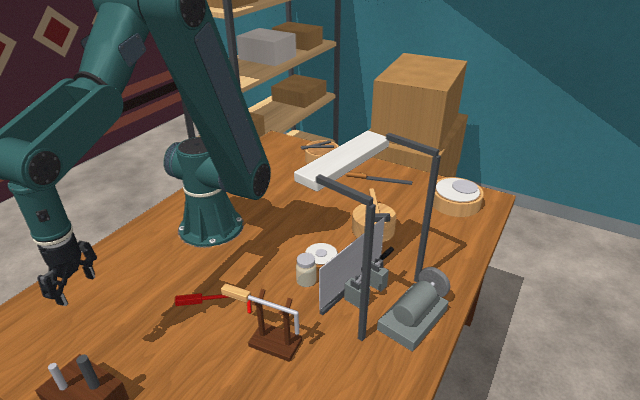

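View pics/side0.png

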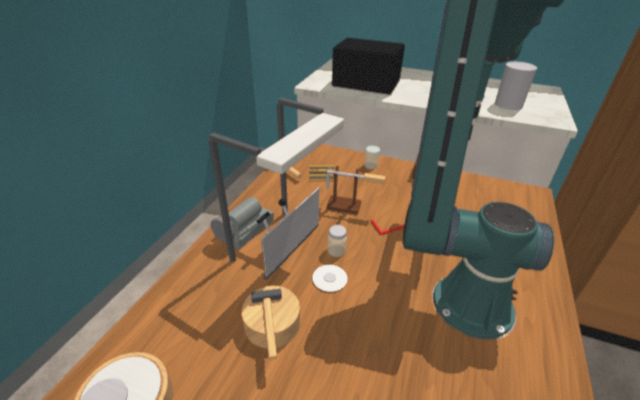

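The scene view shows the steel rod with wooden handle at (235,292), its bend near (297,314), its rest at (275,340), and the red look-alike on the bench at (190,298). The guard is at (350,268), the lamp at (345,158) and the levers near (380,265). The side view shows the same rod at (355,177), and the lever heads at about (283,203) and (265,217).

Run:
```python
import cv2,numpy as np
a=cv2.imread("pics/scene0.png");b=cv2.imread("pics/side0.png")
f=lambda i,x,y,w,h,s:cv2.resize(i[y:y+h,x:x+w],(w*s,h*s),interpolation=cv2.INTER_CUBIC)
top=np.hstack([f(a,315,220,100,75,4),f(b,215,170,100,75,4)])
bot=np.hstack([f(a,215,275,100,75,4),f(b,300,145,100,75,4)])
cv2.imwrite("pics/crop0.png",np.vstack([top,bot]))
```

```text
(no output)
```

View pics/crop0.png

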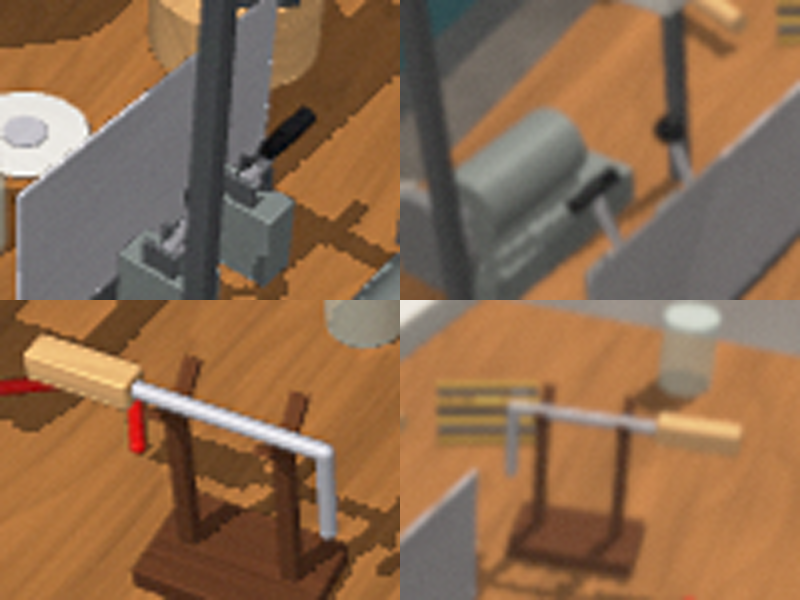

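The crop confirms the choice. The crossbar lever is at scene (387,253) and side (263.5,217.5). The ball lever is at side (282,202), hidden behind the post in the scene view. The steel rod bends at scene (296.3,313) and side (328,172).
Could be mistaken for the rod: the red bent rod at (190,298), the hammer at (375,205) and the other tool at (380,178). The rod wanted is the steel one with the wooden handle at (235,292), lying in the forks.

```bash
cat > h.py <<'E'
from workcell import *
import cv2,numpy as np
def KRT(n,s=None):
    c=calibration(n);K=np.array([[c['fx'],0,c['cx']],[0,c['fy'],c['cy']],[0,0,1]])
    if n=='wrist':
        T=np.eye(4);T[:3,:3]=s['tool_rot'];T[:3,3]=s['eef_pos'];M=np.linalg.inv(T@c['T_tool_cam'])
        return K,M[:3,:3],M[:3,3]
    return K,cv2.Rodrigues(np.array(c['rvec'],float))[0],np.array(c['tvec'],float)
def ray(cam,p):
    K,R,t=cam;d=R.T@np.linalg.inv(K)@[*p,1];return -R.T@t,d/np.linalg.norm(d)
def plane(cam,p,z):
    o,d=ray(cam,p);return o+d*(z-o[2])/d[2]
def tri(rs):
    A=sum(np.eye(3)-np.outer(d,d) for o,d in rs);b=sum((np.eye(3)-np.outer(d,d))@o for o,d in rs)
    x=np.linalg.solve(A,b);return x,[1e3*np.linalg.norm((np.eye(3)-np.outer(d,d))@(x-o)) for o,d in rs]
def proj(cam,X):
    K,R,t=cam;p=K@(R@X+t);return p[:2]/p[2]
E
python3 - <<'E'
from h import *
np.set_printoptions(precision=4,suppress=True)
S=KRT('scene');D=KRT('side')
P={'xbar':((387,253),(263.5,217.5)),'xb_near':((382,257.5),(269.5,213.5)),'xb_far':((392.5,248.7),(258.5,222)),
'junc':((249,297),(365,176.3)),'bend':((296.3,313),(327.8,172)),'tip':((297.5,333),(327.8,188)),'g1':((319.5,268.8),(320,193)),'g2':((382.5,221),(265,238)),'jar_top':((306,258),(338,231.5))}
for k,(a,b) in P.items(): print(k,*tri([ray(S,a),ray(D,b)]))
for p in P['g1'][:1]+P['g2'][:1]:print('S z.18',plane(S,p,.18))
for p in P['g1'][1:]+P['g2'][1:]:print('D z.18',plane(D,p,.18))
for p in [(295,178),(315,188)]:print('lamp',plane(S,p,.43))
E
```

```text
xbar [0.6948 0.0253 0.1472] [np.float64(2.7794173544025544), np.float64(2.779417354402361)]
xb_near [ 0.6883 -0.0012  0.1467] [np.float64(4.578738239333667), np.float64(4.578738239333379)]
xb_far [0.7003 0.0518 0.1467] [np.float64(3.842763760519553), np.float64(3.8427637605197207)]
junc [ 0.4496 -0.3307  0.1562] [np.float64(5.001135554019068), np.float64(5.0011355540190365)]
bend [ 0.5906 -0.3122  0.1536] [np.float64(1.7110370596526288), np.float64(1.7110370596525395)]
tip [ 0.5901 -0.3131  0.0774] [np.float64(3.2950479215815), np.float64(3.295047921581561)]
g1 [ 0.5636 -0.1519  0.1653] [np.float64(3.175200539775048), np.float64(3.175200539774968)]
g2 [0.6294 0.1356 0.1711] [np.float64(2.65940155299425), np.float64(2.659401552994434)]
jar_top [ 0.4617 -0.062   0.0918] [np.float64(2.5621019953955018), np.float64(2.562101995395556)]
S z.18 [ 0.5748 -0.1646  0.18  ]
S z.18 [0.6359 0.1258 0.18  ]
D z.18 [ 0.5537 -0.1342  0.18  ]
D z.18 [0.6216 0.1433 0.18  ]
lamp [ 0.4836 -0.1326  0.43  ]
lamp [ 0.5533 -0.1478  0.43  ]
```

Request:
{"op": "arm_command", "data": {
  "series": [
    [[1, 0, 0, -48, 0], [1, 0, 0, -48, 0], [1, 0, 0, -48, 0], [1, 0, 0, -48, 0], [1, 0, 0, -48, 0], [1, 0, 0, -48, 0], [1, 0, 0, -48, 0], [1, 0, 0, -48, 0]]
  ]
}}

```text
t: 0.95
eef_pos: [0.1372, -0.5834, 0.58]
tool_rot: [[0.973, 0.229, -0.0], [0.229, -0.973, 0.0], [0.0, -0.0, -1.0]]
wrist_force: [0.5, -1.6, 0.4]
width: 0.0857
gripper_force: 0.0
```

Request:
{"op": "arm_command", "data": {
  "series": [
    [[1, 45, -14, 0, 0], [1, 45, -14, 0, 0], [1, 45, -14, 0, 0], [1, 45, -14, 0, 0], [1, 45, -14, 0, 0], [1, 45, -14, 0, 0], [1, 45, -14, 0, 0], [1, 45, -14, 0, 0]]
  ]
}}

```text
t: 1.75
eef_pos: [0.4635, -0.3914, 0.5778]
tool_rot: [[0.973, 0.229, -0.0], [0.229, -0.973, 0.0], [-0.0, -0.0, -1.0]]
wrist_force: [0.2, 0.1, 0.5]
width: 0.0854
gripper_force: 0.0
```

Run:
```python
from h import *
import pickle
s=read_state();im=camera('wrist');cv2.imwrite("pics/w1.png",im[:,:,::-1]);pickle.dump(s,open('w1.pkl','wb'))
cam=KRT('wrist',s);print(s['joint_pos'].round(1))
for X in [(.41,-.336,.155),(.4496,-.331,.155),(.5906,-.3122,.155),(.5995,-.008,.18),(.6948,.0253,.147)]:print(X,proj(cam,np.array(X)).round(1))
```

```text
[-46.7  16.8  41.    0.  122.2  30.1]
(0.41, -0.336, 0.155) [283.6 170.8]
(0.4496, -0.331, 0.155) [285.1 152.2]
(0.5906, -0.3122, 0.155) [290.2  79.7]
(0.5995, -0.008, 0.18) [125.1  31.2]
(0.6948, 0.0253, 0.147) [120.9 -25.5]
```

View pics/w1.png

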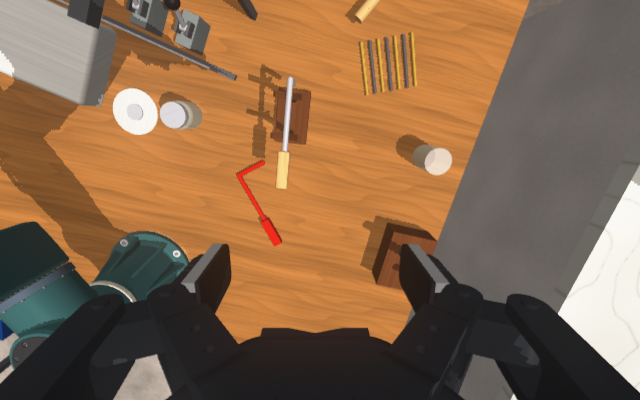

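The wrist view shows the rod clearly. The handle is at (283,170), the bend at (290,80), the rest at (295,110), and the red rod at (258,205), well clear of the grasp. The ray predictions match. Next I lean the tool by reaching to the edge of the workspace, high above the lamp, along the rod's heading.

Request:
{"op": "arm_command", "data": {
  "series": [
    [[1, 34, -31, -4, 0], [1, 34, -31, -4, 0], [1, 34, -31, -4, 0], [1, 34, -31, -4, 0], [1, 34, -31, -4, 0], [1, 34, -31, -4, 0], [1, 34, -31, -4, 0], [1, 34, -31, -4, 0]]
  ]
}}

```text
t: 2.6
eef_pos: [0.6707, -0.0876, 0.6101]
tool_rot: [[0.974, 0.229, -0.0], [0.229, -0.974, 0.0], [-0.0, -0.0, -1.0]]
wrist_force: [1.3, -0.4, 1.3]
width: 0.0852
gripper_force: 0.0
```

Request:
{"op": "arm_command", "data": {
  "series": [
    [[1, 34, -31, -4, 0], [1, 34, -31, -4, 0], [1, 34, -31, -4, 0], [1, 34, -31, -4, 0], [1, 34, -31, -4, 0], [1, 0, 0, 0, -8.5], [1, 0, 0, 0, -8.5], [1, 0, 0, 0, -8.5]]
  ]
}}

```text
t: 3.4
eef_pos: [0.7523, 0.098, 0.5797]
tool_rot: [[0.775, 0.63, 0.05], [0.631, -0.776, 0.003], [0.041, 0.029, -0.999]]
wrist_force: [0.4, -0.3, 1.3]
width: 0.0856
gripper_force: 0.0
```

Request:
{"op": "arm_command", "data": {
  "series": [
    [[1, 0, 0, 0, -8.5], [1, 0, 0, 0, -8.5], [1, 0, 0, 0, -8.5], [1, 0, 0, 0, -8.5], [1, 0, 0, 0, -8.5], [1, 0, 0, 0, -8.5], [1, 0, 0, 0, -8.5], [1, 0, 0, 0, -8.5]]
  ]
}}

```text
t: 4.2
eef_pos: [0.7523, 0.0972, 0.5799]
tool_rot: [[-0.293, 0.955, 0.05], [0.956, 0.293, 0.003], [-0.012, 0.049, -0.999]]
wrist_force: [-0.8, 0.4, -0.7]
width: 0.0853
gripper_force: 0.0
```

Request:
{"op": "arm_command", "data": {
  "series": [
    [[1, 0, 0, 0, -8.5], [1, 0, 0, 0, -8.5], [1, 0, 0, 0, -8.5], [1, 0, 0, 0, -8.5], [1, 0, 0, 0, -8.5], [1, 0, 0, 0, -8.5], [1, 0, 0, 0, -8.5], [1, 0, 0, 0, -8.5]]
  ]
}}

```text
t: 5.0
eef_pos: [0.7523, 0.0972, 0.5799]
tool_rot: [[-0.995, 0.086, 0.05], [0.086, 0.996, 0.003], [-0.05, 0.008, -0.999]]
wrist_force: [0.7, 0.5, -0.3]
width: 0.0853
gripper_force: 0.0
```

Run:
```python
from h import *
np.set_printoptions(precision=4,suppress=True)
s=read_state();print(s['joint_pos'].round(1),s['eef_pos'],np.degrees(np.arctan2(*s['tool_rot'][[1,0],0])))
# fine rod axis from w1
import pickle
cam=KRT('wrist',pickle.load(open('w1.pkl','rb')));im=cv2.imread('pics/w1.png');hsv=cv2.cvtColor(im,cv2.COLOR_BGR2HSV)
def big(m):
    n,l,st,c=cv2.connectedComponentsWithStats(m.astype(np.uint8));k=1+np.argmax(st[1:,4]);return l==k
sub=np.zeros(im.shape[:2],bool);sub[65:192,272:302]=1
bar=big(sub&(hsv[...,1]<45)&(hsv[...,2]>120))
h=big(sub&(np.arange(400)[:,None]>148)&(hsv[...,2]>175)&(hsv[...,1]<150)&(hsv[...,1]>50))
for n,m in(('bar',bar),('handle',h)):
    y,x=np.nonzero(m);r=cv2.minAreaRect(np.c_[x,y].astype(np.float32));print(n,m.sum(),r)
    f=np.polyfit(y,x,1);e=[(np.polyval(f,v),v) for v in (y.min(),y.max())]
    print([plane(cam,p,.155) for p in e])
```

```text
[  2.1  34.1  12.4   0.1 130.6 -82.9] [0.7523 0.0972 0.5799] 175.06247579324628
bar 417 ((287.90692138671875, 113.61724853515625), (7.391047954559326, 73.49524688720703), 4.763641834259033)
[array([ 0.592 , -0.3121,  0.155 ]), array([ 0.4501, -0.3285,  0.155 ])]
handle 442 ((282.4644775390625, 169.49745178222656), (11.969504356384277, 37.404701232910156), 4.085616588592529)
[array([ 0.4479, -0.3283,  0.155 ]), array([ 0.3682, -0.3388,  0.155 ])]
```

Request:
{"op": "arm_command", "data": {
  "series": [
    [[1, 0, 30, 0, -6], [1, 0, 35, 0, -6], [1, -30, 0, 0, 0], [1, -30, 0, 0, 0], [1, -30, 0, 0, 0], [1, -30, 0, 0, 0]]
  ]
}}

```text
t: 5.6
eef_pos: [0.8166, 0.1629, 0.5313]
tool_rot: [[-0.986, -0.116, 0.116], [-0.114, 0.993, 0.016], [-0.117, 0.003, -0.993]]
wrist_force: [0.6, -0.5, -1.0]
width: 0.0853
gripper_force: 0.0
```

Run:
```python
from h import *
s=read_state();print(s['joint_pos'].round(1),s['eef_pos'].round(3),s['tool_rot'].round(3))
```

```text
[  6.4  38.   12.4   0.2 122.9 -90.1] [0.817 0.163 0.531] [[-0.986 -0.116  0.116]
 [-0.114  0.993  0.016]
 [-0.117  0.003 -0.993]]
```

Request:
{"op": "arm_command", "data": {
  "series": [
    [[1, -45, 0, -20, 0], [1, -45, 0, -20, 0], [1, -45, 0, -20, 0], [1, -45, 0, -20, 0], [1, -45, 0, -20, 0], [1, -45, 0, -20, 0], [1, -45, 0, -20, 0], [1, -45, 0, -20, 0]]
  ]
}}

```text
t: 6.4
eef_pos: [0.9135, 0.1578, 0.5747]
tool_rot: [[-0.919, -0.12, 0.375], [-0.104, 0.993, 0.064], [-0.38, 0.02, -0.925]]
wrist_force: [-0.1, 0.6, 0.2]
width: 0.0856
gripper_force: 0.0
```

Run:
```python
from h import *
s=read_state();print(s['joint_pos'].round(1),s['eef_pos'].round(3),s['tool_rot'].round(3))
```

```text
[  4.7  36.9  12.3   2.  108.5 -91. ] [0.913 0.158 0.575] [[-0.919 -0.12   0.375]
 [-0.104  0.993  0.064]
 [-0.38   0.02  -0.925]]
```

Request:
{"op": "arm_command", "data": {
  "series": [
    [[1, -45, -15, -15, 0], [1, -45, -15, -15, 0], [1, -45, -15, -15, 0]]
  ]
}}

```text
t: 6.7
eef_pos: [0.9496, 0.1132, 0.6016]
tool_rot: [[-0.876, -0.121, 0.466], [-0.097, 0.992, 0.076], [-0.472, 0.021, -0.881]]
wrist_force: [0.2, 0.6, -1.3]
width: 0.0856
gripper_force: 0.0
```

Run:
```python
from h import *
s=read_state();R=s['tool_rot'];print(s['joint_pos'].round(1),s['eef_pos'].round(3),R.round(3))
print('tilt',np.degrees(np.arccos(-R[2,2])),'az',np.degrees(np.arctan2(R[1,2],R[0,2])))
```

```text
[  1.   36.2  12.3   4.  103.5 -93.8] [0.95  0.113 0.602] [[-0.876 -0.121  0.466]
 [-0.097  0.992  0.076]
 [-0.472  0.021 -0.881]]
tilt 28.180189065940464 az 9.252119480402353
```

Request:
{"op": "arm_command", "data": {
  "series": [
    [[1, -45, -10, -15, 0], [1, -45, -10, -15, 0]]
  ]
}}

```text
t: 6.9
eef_pos: [0.9671, 0.0958, 0.6249]
tool_rot: [[-0.842, -0.121, 0.525], [-0.092, 0.992, 0.082], [-0.531, 0.021, -0.847]]
wrist_force: [0.2, 0.1, -0.6]
width: 0.0856
gripper_force: 0.0
```

```bash
cat > plan.py <<'E'
from h import *
np.set_printoptions(precision=4,suppress=True)
az=np.radians(6.8);ux=np.array([np.cos(az),np.sin(az),0]);uy=np.array([-np.sin(az),np.cos(az),0])
def st():
    s=read_state();R=s['tool_rot'];print(s['t'],'J',s['joint_pos'].round(1),'p',s['eef_pos'].round(4),'F',s['wrist_force'].round(1),'w',round(s['width'],4))
    print('tilt',np.degrees(np.arccos(-R[2,2])),'z az',np.degrees(np.arctan2(R[1,2],R[0,2])),'yaw err',np.degrees(np.arctan2(R[:,0]@uy*1,-R[:,0]@ux)),'y.rod',R[:,1]@ux)
    return s
def go(s,P):  # P = wanted TCP world -> tool mm
    print('to',np.round(P,4),'tool mm',(1e3*s['tool_rot'].T@(np.array(P)-s['eef_pos'])).round(1))
E
python3 - <<'E'
from plan import *
s=st();R=s['tool_rot'];print(R)
H=np.array([.4501,-.3286,.155])-.045*ux   # grasp point on handle, x=-65
tcp=H+.019*R[:,2]
go(s,tcp-.15*R[:,2]);go(s,[.75,-.2,.62])
E
```

```text
6.9 J [ -0.5  35.5  12.3   5.1 100.4 -94.8] p [0.9671 0.0958 0.6249] F [ 0.2  0.1 -0.6] w 0.0856
tilt 32.09446529323879 z az 8.892009238586372 yaw err 0.5997499540451954 y.rod -0.0027820846531132165
[[-0.8425 -0.1211  0.5249]
 [-0.0915  0.9924  0.0821]
 [-0.5309  0.0211 -0.8472]]
to [ 0.3367 -0.3447  0.266 ] tool mm [ 762.  -368.3  -63.1]
to [ 0.75 -0.2   0.62] tool mm [ 212.6 -267.3 -134.1]
```

Request:
{"op": "arm_command", "data": {
  "series": [
    [[1, 27, -33, -17, 0], [1, 27, -33, -17, 0], [1, 27, -33, -17, 0], [1, 27, -33, -17, 0], [1, 27, -33, -17, 0], [1, 27, -33, -17, 0], [1, 27, -33, -17, 0], [1, 27, -33, -17, 0]]
  ]
}}

```text
t: 7.7
eef_pos: [0.7439, -0.197, 0.6211]
tool_rot: [[-0.842, -0.122, 0.525], [-0.093, 0.992, 0.081], [-0.531, 0.02, -0.847]]
wrist_force: [-0.6, -0.8, 0.8]
width: 0.0853
gripper_force: 0.0
```

Run:
```python
from plan import *
s=st()
go(s,[.42,-.37,.50]);go(s,[ 0.3367 ,-0.3447 , 0.266 ])
```

```text
7.7 J [ -30.4   13.    48.8   19.7   92.2 -121.8] p [ 0.7439 -0.197   0.6211] F [-0.6 -0.8  0.8] w 0.0853
tilt 32.09909233252127 z az 8.818689584977083 yaw err 0.49974843784672246 y.rod -0.0036787529975577634
to [ 0.42 -0.37  0.5 ] tool mm [ 353.1 -134.5  -81.6]
to [ 0.3367 -0.3447  0.266 ] tool mm [ 545.2 -103.9   74.9]
```

Request:
{"op": "arm_command", "data": {
  "series": [
    [[1, 44, -17, -10, 0], [1, 44, -17, -10, 0], [1, 44, -17, -10, 0], [1, 44, -17, -10, 0], [1, 44, -17, -10, 0], [1, 44, -17, -10, 0], [1, 44, -17, -10, 0], [1, 44, -16, -11, 0]]
  ]
}}

```text
t: 8.5
eef_pos: [0.4208, -0.3698, 0.4998]
tool_rot: [[-0.843, -0.121, 0.524], [-0.093, 0.992, 0.08], [-0.53, 0.018, -0.848]]
wrist_force: [-0.9, -1.5, -0.7]
width: 0.0853
gripper_force: 0.0
```

Run:
```python
from plan import *
import pickle
s=st()
go(s,[.42,-.37,.50]);go(s,[ 0.3367 ,-0.3447 , 0.266 ])
s=read_state();im=camera('wrist');cv2.imwrite("pics/w2.png",im[:,:,::-1]);pickle.dump(s,open('w2.pkl','wb'))
```

```text
8.5 J [ -71.7   -0.    79.4   31.6   93.9 -164.2] p [ 0.4208 -0.3698  0.4998] F [-0.9 -1.5 -0.7] w 0.0853
tilt 32.029526419018346 z az 8.636801649380738 yaw err 0.475482950903812 y.rod -0.0030446564032283194
to [ 0.42 -0.37  0.5 ] tool mm [ 0.6 -0.1 -0.6]
to [ 0.3367 -0.3447  0.266 ] tool mm [192.5  30.9 156.2]
```

View pics/w2.png

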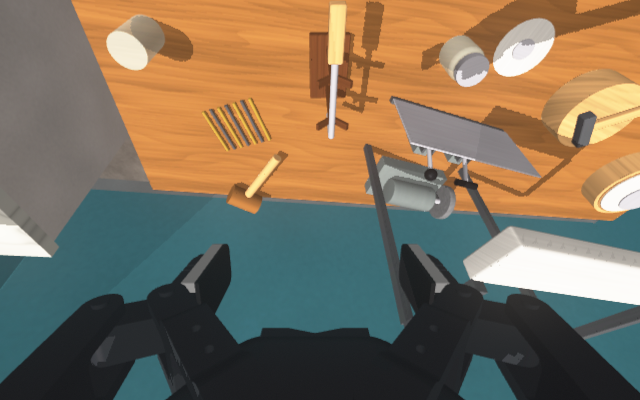

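The wrist view shows the rod from above: handle (338,30), bend (332,137). It also shows the guard's top edge from (412,140) to (540,177), the crossbar head at (466,184) and the ball at (431,174). Joint 6 is near its limit here, so I use the equivalent half-turned grasp.

Request:
{"op": "arm_command", "data": {
  "series": [
    [[1, 0, 0, 0, 8.5], [1, 0, 0, 0, 8.5], [1, 0, 0, 0, 8.5], [1, 0, 0, 0, 8.5], [1, 0, 0, 0, 8.5], [1, 0, 0, 0, 8.5], [1, 0, 0, 0, 8.5], [1, 0, 0, 0, 8.5]]
  ]
}}

```text
t: 9.35
eef_pos: [0.4226, -0.3693, 0.5003]
tool_rot: [[-0.424, 0.739, 0.524], [0.888, 0.453, 0.08], [-0.178, 0.499, -0.848]]
wrist_force: [-0.2, 0.5, 0.0]
width: 0.0856
gripper_force: 0.0
```

Request:
{"op": "arm_command", "data": {
  "series": [
    [[1, 0, 0, 0, 8.5], [1, 0, 0, 0, 8.5], [1, 0, 0, 0, 8.5], [1, 0, 0, 0, 8.5], [1, 0, 0, 0, 8.5], [1, 0, 0, 0, 8.5], [1, 0, 0, 0, 8.5], [1, 0, 0, 0, 8.5]]
  ]
}}

```text
t: 10.15
eef_pos: [0.4227, -0.3692, 0.5003]
tool_rot: [[0.526, 0.67, 0.524], [0.752, -0.654, 0.08], [0.396, 0.352, -0.848]]
wrist_force: [-0.3, 0.7, 0.9]
width: 0.0855
gripper_force: 0.0
```

Request:
{"op": "arm_command", "data": {
  "series": [
    [[1, 0, 0, 0, 8.5], [1, 0, 0, 0, 8.5], [1, 0, 0, 0, 8.5], [1, 0, 0, 0, 8.5], [1, 0, 0, 0, 8.5]]
  ]
}}

```text
t: 10.65
eef_pos: [0.4227, -0.3693, 0.5003]
tool_rot: [[0.84, 0.138, 0.524], [0.113, -0.99, 0.08], [0.53, -0.008, -0.848]]
wrist_force: [1.3, -0.3, 0.7]
width: 0.0854
gripper_force: 0.0
```

Run:
```python
from plan import *
import pickle
s=st();R=s['tool_rot'];print(R)
W=KRT('wrist',pickle.load(open('w2.pkl','rb')));W1=KRT('wrist',pickle.load(open('w1.pkl','rb')));S=KRT('scene');D=KRT('side')
print('xbar',*tri([ray(W,(466,184)),ray(S,(387,253)),ray(D,(263.5,217.5))]))
print('xbar WS',*tri([ray(W,(466,184)),ray(S,(387,253))]))
print('ball',*tri([ray(W,(431,174)),ray(D,(282,202))]))
print('guard',plane(W,(412,140),.18),plane(W,(540,177),.18),'W1 end',plane(W1,(235,77),.18))
print('bend',*tri([ray(W,(331.5,136)),ray(W1,(290.5,80)),ray(S,(296.3,313)),ray(D,(327.8,172))]))
print('junc',*tri([ray(W,(335,64.5)),ray(W1,(285.2,152)),ray(S,(249,297)),ray(D,(365,176.3))]))
H=np.array([.4501,-.3286,.155])-.05*ux
for b in (.15,.06,0): go(s,H+(.019-b)*R[:,2])
```

```text
10.65 J [-71.4   0.   79.2  31.6  93.9  14.9] p [ 0.4227 -0.3693  0.5003] F [ 1.3 -0.3  0.7] w 0.0854
tilt 32.0087828187697 z az 8.701271140044321 yaw err 179.1325102214827 y.rod 0.02020702228942461
[[ 0.8404  0.1384  0.5239]
 [ 0.1131 -0.9903  0.0802]
 [ 0.53   -0.0081 -0.848 ]]
xbar [0.6939 0.0267 0.1473] [np.float64(1.444031023581915), np.float64(3.1997528355658873), np.float64(2.762336434722894)]
xbar WS [0.6959 0.0306 0.144 ] [np.float64(0.1546802853344967), np.float64(0.15468028533449082)]
ball [ 0.6692 -0.0706  0.1512] [np.float64(1.0700071488097789), np.float64(1.070007148809732)]
guard [ 0.5637 -0.1635  0.18  ] [0.6263 0.1473 0.18  ] W1 end [ 0.5682 -0.2126  0.18  ]
bend [ 0.5901 -0.3114  0.1535] [np.float64(1.4739576417750233), np.float64(1.04066139506767), np.float64(1.9844857833060756), np.float64(1.6292322526024838)]
junc [ 0.4505 -0.33    0.1574] [np.float64(3.2250521124977833), np.float64(1.30456900569975), np.float64(4.537519521037104), np.float64(5.7245123670428155)]
to [ 0.3318 -0.345   0.2661] tool mm [-197.8  -34.7  153. ]
to [ 0.379  -0.3378  0.1898] tool mm [-197.8  -34.7  243. ]
to [ 0.4104 -0.333   0.1389] tool mm [-197.8  -34.7  303. ]
```

Request:
{"op": "arm_command", "data": {
  "series": [
    [[1, 0, 0, 0, 1.5], [1, -40, -6, 26, 0], [1, -40, -6, 26, 0], [1, -40, -6, 26, 0], [1, -39, -6, 26, 0], [1, -39, -6, 26, 0]]
  ]
}}

```text
t: 11.25
eef_pos: [0.319, -0.347, 0.2841]
tool_rot: [[0.843, 0.125, 0.523], [0.097, -0.992, 0.08], [0.529, -0.016, -0.849]]
wrist_force: [0.5, -1.4, -0.7]
width: 0.0852
gripper_force: 0.0
```

Run:
```python
from plan import *
import pickle
s=st();R=s['tool_rot']
H=np.array([.4501,-.3286,.155])-.05*ux
for b in (.06,0): go(s,H+(.019-b)*R[:,2])
s=read_state();im=camera('wrist');cv2.imwrite("pics/w3.png",im[:,:,::-1]);pickle.dump(s,open('w3.pkl','wb'))
W=KRT('wrist',s);print(proj(W,H),proj(W,H+.05*ux),proj(W,H-.03*ux),proj(W,H+.19*ux))
hsv=cv2.cvtColor(im,cv2.COLOR_RGB2HSV)
x0,y0=proj(W,H+.01*ux);print(hsv[int(y0),int(x0)])
```

```text
11.25 J [-84.7   1.2 107.5  33.   75.9 -11.1] p [ 0.319  -0.347   0.2841] F [ 0.5 -1.4 -0.7] w 0.0852
tilt 31.94021329219928 z az 8.66722266870471 yaw err -179.77026100092502 y.rod 0.006226938813626886
to [ 0.379  -0.3378  0.1898] tool mm [  1.6  -0.1 112.2]
to [ 0.4104 -0.333   0.1389] tool mm [  1.6  -0.1 172.2]
[314.8432 177.3188] [315.1186 139.2525] [314.6669 201.6985] [315.7854  47.0641]
[ 26  84 255]
```

View pics/w3.png

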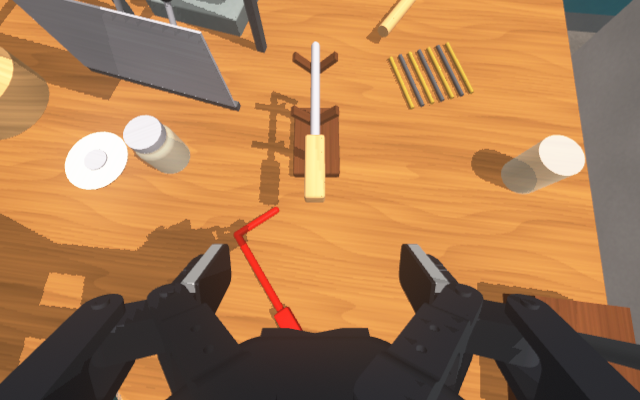

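The close view shows the handle from (315,135) to (315,200), where predicted, lined up between the fingers. The red rod's handle is at (285,318), well below on the bench.

Request:
{"op": "arm_command", "data": {
  "series": [
    [[1, 1, 0, 43, 0], [1, 1, 0, 43, 0], [1, 0, 0, 43, 0], [1, 0, 0, 30, 0], [1, 0, 0, 13, 0], [0, 0, 0, 0, 0], [0, 0, 0, 0, 0], [0, 0, 0, 0, 0]]
  ],
  "force": 80
}}

```text
t: 12.1
eef_pos: [0.4115, -0.3338, 0.1416]
tool_rot: [[0.843, 0.122, 0.524], [0.094, -0.992, 0.08], [0.53, -0.018, -0.848]]
wrist_force: [-0.6, -0.7, 0.3]
width: 0.0439
gripper_force: 0.0
```

Request:
{"op": "arm_command", "data": {
  "series": [
    [[0, 0, 0, 0, 0], [0, 0, 0, 0, 0], [0, 0, 0, 0, 0], [0, 0, 0, 0, 0]]
  ]
}}

```text
t: 12.5
eef_pos: [0.4112, -0.3326, 0.1405]
tool_rot: [[0.844, 0.122, 0.523], [0.093, -0.992, 0.082], [0.529, -0.021, -0.848]]
wrist_force: [0.4, 0.2, -0.1]
width: 0.0001
gripper_force: 0.0
```

Run:
```python
from plan import *
s=st();print(s['gripper_force'],s['tool_rot'])
# lift 110mm straight up in tool axes
print((110*s['tool_rot'].T@[0,0,1]).round(1))
```

```text
12.5 J [-71.3  14.8 116.2  41.9  51.4 -15.5] p [ 0.4112 -0.3326  0.1405] F [ 0.4  0.2 -0.1] w 0.0001
tilt 31.969049019088718 z az 8.89535921894115 yaw err -179.47197783309568 y.rod 0.003607726275572129
0.0 [[ 0.8435  0.122   0.5231]
 [ 0.0927 -0.9923  0.0819]
 [ 0.5291 -0.0206 -0.8483]]
[ 58.2  -2.3 -93.3]
```

The fingers shut on nothing, so I look again.

Run:
```python
from plan import *
import pickle
s=read_state();im=camera('wrist');im2=camera('scene');im3=camera('side');pickle.dump(s,open('w4.pkl','wb'))
for n,i in(('w4',im),('s4',im2),('d4',im3)):cv2.imwrite(f"pics/{n}.png",i[:,:,::-1])
f=lambda i,x,y,w,h,s:cv2.resize(i[y:y+h,x:x+w],(w*s,h*s),interpolation=cv2.INTER_CUBIC)
o=np.hstack([f(im,220,0,200,300,2),np.vstack([f(im2,180,240,133,100,3),f(im3,300,120,133,100,3)])]);print(o.shape)
cv2.imwrite("pics/c4.png",o[:,:,::-1])
```

```text
(600, 799, 3)
```

View pics/c4.png

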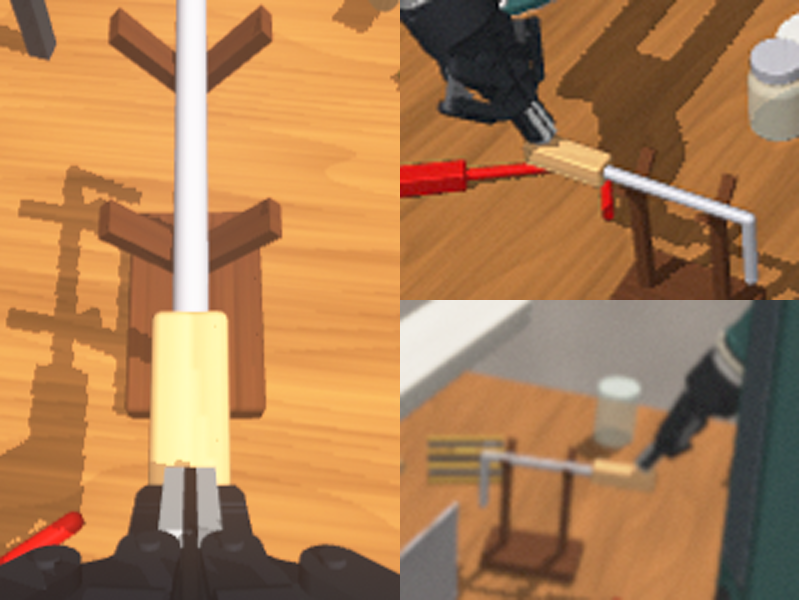

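Run:
```python
from plan import *
s=read_state();S=KRT('scene');D=KRT('side');W=KRT('wrist',s);T=s['eef_pos'];R=s['tool_rot']
for n,c in(('S',S),('D',D),('W',W)):
    print(n,'tcp',proj(c,T),'grasp',proj(c,T-.019*R[:,2]),'H',proj(c,np.array([.4501,-.3286,.155])-.05*ux),'hEnd',proj(c,np.array([.4501,-.3286,.155])-.08*ux),'junc',proj(c,np.array([.4501,-.3286,.155])))
o=cv2.imread('pics/s4.png');d=cv2.imread('pics/d4.png')
# pics: crop coords -> full
print('tip scene',(180+(553-400)/3,240+138/3),'tip side',(300+(643-400)/3,120+(466-300)/3))
print('tip tri',tri([ray(S,(231,286)),ray(D,(381,175.3))]))
print('junc S',(180+206/3,240+173/3),'D',(300+193/3,120+167/3))
```

```text
S tcp [236.0758 295.7771] grasp [232.1572 290.5499] H [231.8302 290.9311] hEnd [222.4113 287.7607] junc [247.8663 296.3289]
D tcp [373.1904 182.0375] grasp [376.289  178.8332] H [376.5126 179.1262] hEnd [384.4464 180.3075] junc [363.4325 177.1788]
W tcp [315.235  225.8647] grasp [315.3152 237.3381] H [316.0469 239.2342] hEnd [315.8808 290.9428] junc [316.2908 163.2716]
tip scene (231.0, 286.0) tip side (381.0, 175.33333333333334)
tip tri (array([ 0.3917, -0.3342,  0.172 ]), [np.float64(6.728416473750813), np.float64(6.728416473750663)])
junc S (248.66666666666669, 297.6666666666667) D (364.3333333333333, 175.66666666666666)
```

Request:
{"op": "arm_command", "data": {
  "series": [
    [[0, 0, 0, -40, 0], [0, 0, 0, -40, 0], [0, 0, 0, 0, 0]]
  ]
}}

```text
t: 12.95
eef_pos: [0.3689, -0.3421, 0.2116]
tool_rot: [[0.843, 0.121, 0.524], [0.095, -0.993, 0.076], [0.53, -0.014, -0.848]]
wrist_force: [0.2, -1.3, -0.9]
width: 0.0003
gripper_force: 0.0
```

Run:
```python
from plan import *
s=st();W=KRT('wrist',s);im=camera('wrist');cv2.imwrite("pics/w5.png",im[:,:,::-1]);im2=camera('scene');cv2.imwrite("pics/s5.png",im2[:,:,::-1])
print('tcp px',proj(W,s['eef_pos']),'scene',proj(KRT('scene'),s['eef_pos']))
for x in (308,316,322):print(x,[tuple(int(v) for v in im[y,x]) for y in range(210,250,3)])
f=lambda i,x,y,w,h,s:cv2.resize(i[y:y+h,x:x+w],(w*s,h*s),interpolation=cv2.INTER_CUBIC)
o=np.hstack([f(im,250,100,130,200,3),f(im2,190,250,130,200,3)[:600] if 0 else cv2.resize(im2[230:330,190:257],(402,600))]);cv2.imwrite("pics/c5.png",o[:,:,::-1])
```

```text
12.95 J [-77.4   7.3 112.6  36.4  62.8 -12. ] p [ 0.3689 -0.3421  0.2116] F [ 0.2 -1.3 -0.9] w 0.0003
tilt 31.991907067087737 z az 8.237495679818952 yaw err -179.61907638115423 y.rod 0.002255989952879133
tcp px [315.2454 225.8655] scene [218.2091 273.0927]
308 [(255, 248, 179), (255, 248, 178), (255, 247, 177), (255, 247, 176), (255, 247, 176), (255, 246, 176), (255, 244, 172), (237, 186, 120), (185, 177, 171), (185, 178, 172), (185, 177, 171), (184, 177, 171), (184, 177, 171), (183, 176, 171)]
316 [(255, 249, 181), (255, 249, 181), (255, 249, 181), (255, 249, 181), (255, 249, 181), (255, 249, 180), (255, 247, 175), (238, 189, 121), (85, 62, 50), (84, 61, 50), (82, 61, 50), (80, 59, 49), (79, 59, 49), (78, 59, 49)]
322 [(255, 242, 167), (255, 242, 168), (255, 242, 166), (255, 244, 170), (255, 247, 176), (255, 247, 177), (255, 245, 171), (227, 173, 111), (186, 178, 172), (185, 177, 171), (184, 177, 171), (184, 177, 172), (184, 177, 171), (183, 176, 171)]
```

View pics/c5.png

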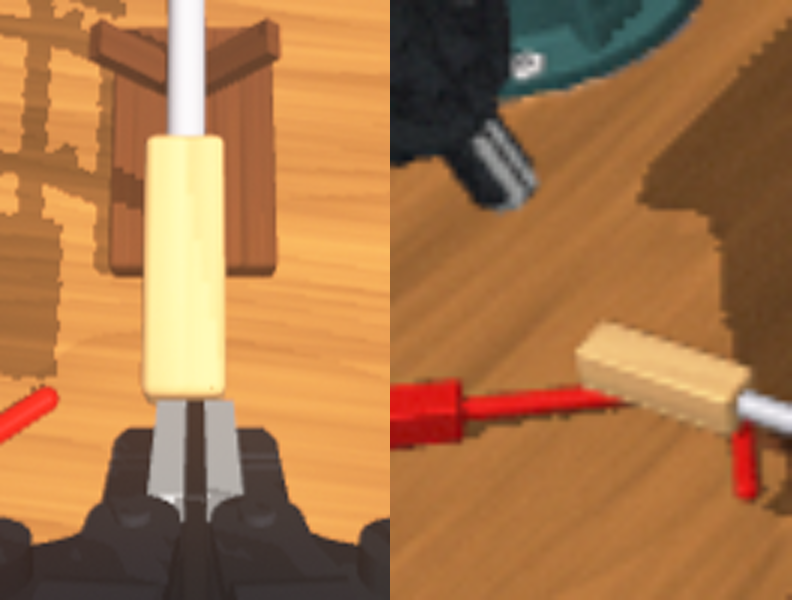

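Both outside views put the real fingertips about 36 mm short of the reported TCP, with scene tip at (212,263) against a predicted (218,273). The fingers therefore shut just above the handle, which has not moved. I allow for that offset from here on.

Run:
```python
from plan import *
s=st();R=s['tool_rot'];H=np.array([.4501,-.3286,.155])-.05*ux
go(s,H+.056*R[:,2])
```

```text
13.05 J [-77.3   7.5 112.8  36.5  62.6 -12. ] p [ 0.3693 -0.3398  0.2087] F [-0.4 -0.5 -0.5] w -0.0001
tilt 31.971577407692294 z az 8.710859951435085 yaw err -179.48897216606116 y.rod 0.0029227747522193367
to [ 0.4298 -0.33    0.1075] tool mm [ -1.7  -0.5 118.3]
```

Request:
{"op": "arm_command", "data": {
  "series": [
    [[1, 0, 0, -20, 0], [1, 0, 0, 0, 0], [1, 0, 0, 0, 0], [1, 0, 0, 0, 0], [1, 0, 0, 0, 0], [1, 0, 0, 0, 0]]
  ]
}}

```text
t: 13.65
eef_pos: [0.3592, -0.3402, 0.2245]
tool_rot: [[0.844, 0.123, 0.523], [0.092, -0.992, 0.084], [0.529, -0.022, -0.848]]
wrist_force: [-0.7, 0.3, -0.2]
width: 0.0846
gripper_force: 0.0
```

Request:
{"op": "arm_command", "data": {
  "series": [
    [[1, -1, 0, 43, 0], [1, -1, 0, 43, 0], [1, 0, 0, 30, 0], [1, 0, 0, 15, 0], [1, 0, 0, 7, 0], [0, 0, 0, 0, 0], [0, 0, 0, 0, 0], [0, 0, 0, 0, 0]]
  ],
  "force": 80
}}

```text
t: 14.45
eef_pos: [0.4295, -0.3303, 0.1078]
tool_rot: [[0.843, 0.122, 0.524], [0.093, -0.992, 0.081], [0.529, -0.019, -0.848]]
wrist_force: [-0.1, -0.5, 0.3]
width: 0.0442
gripper_force: 0.0
```

Request:
{"op": "arm_command", "data": {
  "series": [
    [[0, 0, 0, 0, 0], [0, 0, 0, 0, 0], [0, 0, 0, 0, 0], [0, 0, 0, 0, 0]]
  ]
}}

```text
t: 14.85
eef_pos: [0.4295, -0.3299, 0.1075]
tool_rot: [[0.843, 0.122, 0.523], [0.093, -0.992, 0.081], [0.529, -0.02, -0.848]]
wrist_force: [-4.0, -0.2, 6.0]
width: 0.0232
gripper_force: 78.8
```

Run:
```python
from plan import *
s=st();print(s['gripper_force']);print((20*s['tool_rot'].T@[0,0,1]).round(1))
```

```text
14.85 J [-68.8  18.7 117.3  45.6  46.4 -18.5] p [ 0.4295 -0.3299  0.1075] F [-4.  -0.2  6. ] w 0.0232
tilt 31.983421532905002 z az 8.848267592544792 yaw err -179.47985772617776 y.rod 0.003487138083872048
78.75834703445435
[ 10.6  -0.4 -17. ]
```

Request:
{"op": "arm_command", "data": {
  "series": [
    [[0, 5.3, -0.2, -8.5, 0], [0, 10.6, -0.4, -17, 0], [0, 16, -0.6, -25.5, 0], [0, 16, -0.6, -25.5, 0], [0, 16, -0.6, -25.5, 0], [0, 5.3, -0.2, -8.5, 0], [0, 0, 0, 0, 0]]
  ],
  "force": 110
}}

```text
t: 15.55
eef_pos: [0.4299, -0.3303, 0.2385]
tool_rot: [[0.843, 0.123, 0.523], [0.095, -0.992, 0.08], [0.529, -0.018, -0.848]]
wrist_force: [0.5, 0.2, -3.2]
width: 0.0227
gripper_force: 108.0
```

```bash
cat > wp.py <<'E'
from plan import *
C=np.array([.595,-.008,0]);a=np.radians(12);ex=np.array([np.cos(a),-np.sin(a),0]);ey=np.array([np.sin(a),np.cos(a),0])
OFF=np.array([.1615,.0184,.0475])   # bend minus eef
def W(gx,gy,z):return C+gx*ex+gy*ey+[0,0,z]
def goB(s,B):go(s,B-OFF)
def gf(P):d=P-C;return np.array([d@ex,d@ey,P[2]])
E
python3 - <<'E'
from wp import *
s=st();print(s['gripper_force'])
S=KRT('scene');D=KRT('side')
B=s['eef_pos']+OFF
a=camera('scene');b=camera('side');cv2.imwrite('pics/s6.png',a[:,:,::-1]);cv2.imwrite('pics/d6.png',b[:,:,::-1])
for n,X in(('bend',B),('tip',B-[0,0,.081]),('junc',B-.14*ux)):print(n,X,proj(S,X),proj(D,X))
go(s,[.40,-.20,.2375])
f=lambda i,x,y,w,h,k:cv2.resize(i[y:y+h,x:x+w],(w*k,h*k),interpolation=cv2.INTER_CUBIC)
p=proj(S,B).astype(int);q=proj(D,B).astype(int)
cv2.imwrite('pics/c6.png',np.hstack([f(a,p[0]-75,p[1]-40,100,100,4),f(b,q[0]-25,q[1]-40,100,100,4)])[:,:,::-1]);print(p,q)
E
```

```text
15.55 J [-68.7   6.8 108.5  35.8  62.1  -1.9] p [ 0.4299 -0.3303  0.2385] F [ 0.5  0.2 -3.2] w 0.0227
tilt 31.964642232702147 z az 8.692530869971915 yaw err -179.60320224124706 y.rod 0.004264652074484361
108.04761171340942
bend [ 0.5914 -0.3119  0.286 ] [294.0523 274.9459] [328.2518 141.4976]
tip [ 0.5914 -0.3119  0.205 ] [295.2399 298.7676] [327.5713 160.6018]
junc [ 0.4524 -0.3284  0.286 ] [243.7013 259.4808] [366.013  146.5106]
to [ 0.4    -0.2     0.2375] tool mm [ -13.4 -132.9   -4.3]
[294 274] [328 141]
```

View pics/c6.png

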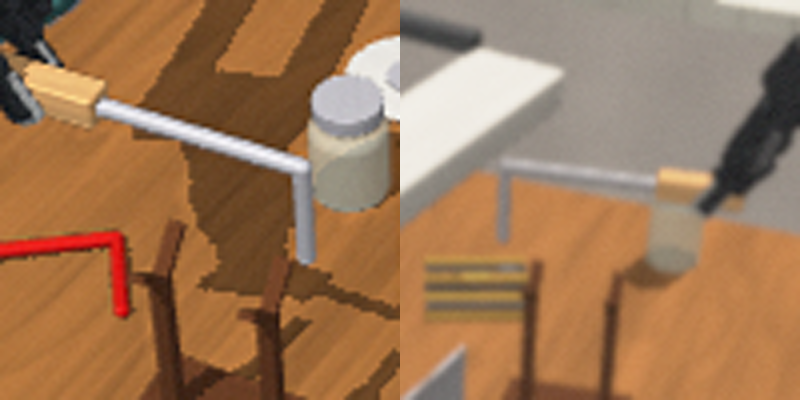

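The crop shows the rod lifted clear and level, held by its handle. The bend at (294.8,275.3) and tip at (295.8,299.5) agree with prediction.

Request:
{"op": "arm_command", "data": {
  "series": [
    [[0, -4, -25, -1, 0], [0, -4, -36, -1, 0], [0, -3, -36, -1, 0], [0, -3, -36, -1, 0]]
  ]
}}

```text
t: 16.05
eef_pos: [0.3984, -0.1967, 0.2339]
tool_rot: [[0.845, 0.122, 0.521], [0.09, -0.992, 0.086], [0.527, -0.026, -0.849]]
wrist_force: [0.3, 0.2, -1.5]
width: 0.0225
gripper_force: 108.2
```

Run:
```python
from wp import *
s=st();print('B',gf(s['eef_pos']+OFF));goB(s,W(.030,.095,.285));goB(s,W(.030,.095,.205))
```

```text
16.05 J [-64.9  -4.7 121.1  36.1  59.6   0.9] p [ 0.3984 -0.1967  0.2339] F [ 0.3  0.2 -1.5] w 0.0225
tilt 31.864512723888392 z az 9.365575331587573 yaw err -179.29258567110656 y.rod 0.0035507097269441563
B [ 0.001  -0.1738  0.2814]
to [0.4826 0.0603 0.2375] tool mm [  96.2 -244.8   62.9]
to [0.4826 0.0603 0.1575] tool mm [  54.1 -242.7  130.8]
```

Request:
{"op": "arm_command", "data": {
  "series": [
    [[0, 12, -20, 6, 0], [0, 12, -30, 8, 0], [0, 12, -32, 8, 0], [0, 12, -33, 8, 0], [0, 12, -33, 8, 0], [0, 12, -33, 8, 0], [0, 12, -33, 8, 0], [0, 12, -31, 8, 0]]
  ]
}}

```text
t: 16.85
eef_pos: [0.4811, 0.0602, 0.2369]
tool_rot: [[0.846, 0.123, 0.519], [0.093, -0.992, 0.084], [0.525, -0.023, -0.851]]
wrist_force: [-0.2, -0.8, -3.0]
width: 0.0227
gripper_force: 108.3
```

Run:
```python
from wp import *
s=st();print('B',gf(s['eef_pos']+OFF));goB(s,W(.030,.095,.285));goB(s,W(.030,.095,.205))
```

```text
16.85 J [ -9.3  -7.9 123.1  16.7  35.6  62.9] p [0.4811 0.0602 0.2369] F [-0.2 -0.8 -3. ] w 0.0227
tilt 31.72062944944242 z az 9.194921367268703 yaw err -179.44902792245773 y.rod 0.004580311040968389
B [0.0286 0.0946 0.2844]
to [0.4826 0.0603 0.2375] tool mm [1.6 0.1 0.3]
to [0.4826 0.0603 0.1575] tool mm [-40.5   1.9  68.4]
```

Now down, then check positions of the hook and levers by projection (plus one last picture).

Request:
{"op": "arm_command", "data": {
  "series": [
    [[0, -10, 0, 17, 0], [0, -10, 0, 17, 0], [0, -10, 1, 17, 0], [0, -10, 1, 17, 0], [0, 0, 0, 0, 0]]
  ]
}}

```text
t: 17.35
eef_pos: [0.4806, 0.0588, 0.1555]
tool_rot: [[0.849, 0.122, 0.514], [0.092, -0.992, 0.085], [0.52, -0.025, -0.854]]
wrist_force: [-0.6, -0.1, -2.0]
width: 0.0226
gripper_force: 108.6
```

Run:
```python
from wp import *
s=st();B=s['eef_pos']+OFF;print('B',gf(B));goB(s,W(.115,.097,.205));goB(s,W(.115,.054,.205))
S=KRT('scene');D=KRT('side');a=camera('scene');b=camera('side');w=camera('wrist');cam=KRT('wrist',s)
for n,i in(('s7',a),('d7',b),('w7',w)):cv2.imwrite(f'pics/{n}.png',i[:,:,::-1])
for n,X in(('bend',B),('tip',B-[0,0,.081]),('xbar',np.array([.694,.027,.147]))):print(n,proj(S,X),proj(D,X),proj(cam,X))
f=lambda i,x,y,k,W=100,H=75:cv2.resize(i[y:y+H,x:x+W],(W*k,H*k),interpolation=cv2.INTER_CUBIC)
cv2.imwrite('pics/c7.png',np.vstack([np.hstack([f(a,310,200,4),f(b,215,160,4)]),np.hstack([f(w,215,50,2,200,150),f(w,315,0,2,200,150)])])[:,:,::-1])
```

```text
17.35 J [ -9.6   1.2 130.4  28.6  20.7  49.4] p [0.4806 0.0588 0.1555] F [-0.6 -0.1 -2. ] w 0.0226
tilt 31.370060507114125 z az 9.350251237515568 yaw err -179.35558268437515 y.rod 0.0038413854757106663
B [0.0284 0.0932 0.203 ]
to [0.5662 0.0446 0.1575] tool mm [72.4 24.5 41. ]
to [0.5572 0.0025 0.1575] tool mm [60.9 65.2 32.8]
bend [378.4399 223.8476] [268.6092 217.2815] [315.9634 -29.4389]
tip [376.7017 244.2594] [270.2044 236.9988] [317.6231  60.3255]
xbar [386.0415 252.6815] [262.6299 217.8622] [380.2824  -3.8547]
```

View pics/c7.png

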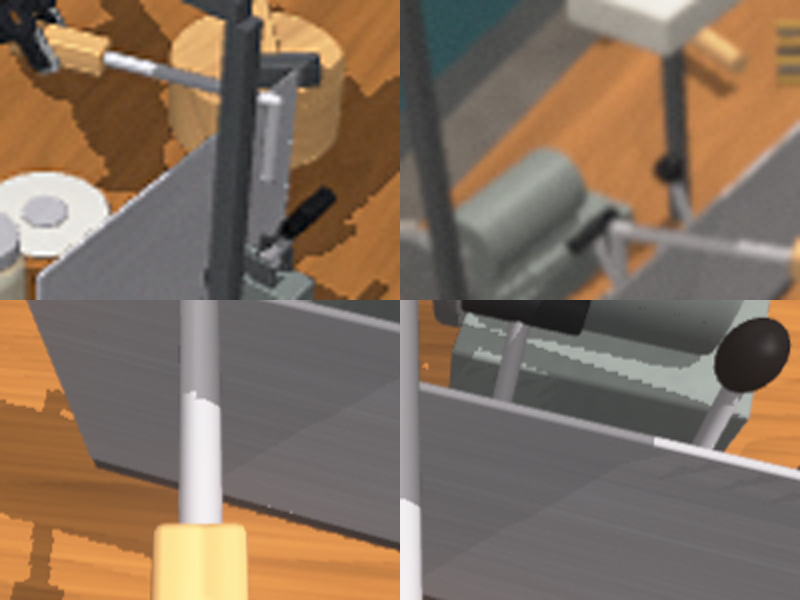

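The picture shows the hook behind the guard and clear of it, bend at (377.5,224.3) as predicted. The crossbar is at (387,253), and the ball lever and guard are untouched.

Request:
{"op": "arm_command", "data": {
  "series": [
    [[0, 15, 5, 8, 0], [0, 15, 5, 8, 0], [0, 15, 5, 9, 0], [0, 15, 5, 8, 0], [0, 12, 4, 8, 0], [0, 0, 0, 0, 0]]
  ]
}}

```text
t: 18.1
eef_pos: [0.5733, 0.0432, 0.1651]
tool_rot: [[0.842, 0.122, 0.526], [0.092, -0.992, 0.081], [0.532, -0.02, -0.847]]
wrist_force: [0.0, 1.2, -1.9]
width: 0.0226
gripper_force: 108.6
```

Run:
```python
from wp import *
s=st();B=s['eef_pos']+OFF;print('B',gf(B));goB(s,W(.115,.054,.205))
```

```text
18.1 J [ -9.5   7.9 121.   26.1  22.3  52.1] p [0.5733 0.0432 0.1651] F [ 0.   1.2 -1.9] w 0.0226
tilt 32.165981015376516 z az 8.792712454938126 yaw err -179.47119265865467 y.rod 0.0032330829503768874
B [0.1222 0.0971 0.2126]
to [0.5572 0.0025 0.1575] tool mm [-21.3  38.6  -5.3]
```

Request:
{"op": "arm_command", "data": {
  "series": [
    [[0, -4, 8, -1, 0], [0, -4, 10, -1, 0], [0, -5, 10, -1, 0], [0, -6, 10, -1, 0], [0, 0, 0, 0, 0]]
  ]
}}

```text
t: 18.6
eef_pos: [0.5554, 0.0037, 0.1556]
tool_rot: [[0.844, 0.121, 0.522], [0.091, -0.992, 0.082], [0.528, -0.022, -0.849]]
wrist_force: [0.4, 0.2, -2.7]
width: 0.0225
gripper_force: 108.6
```

Run:
```python
from wp import *
s=st();B=s['eef_pos']+OFF;print('B',gf(B));goB(s,W(.034,.054,.205))
S=KRT('scene');D=KRT('side');a=camera('scene');b=camera('side')
for n,i in(('s8',a),('d8',b)):cv2.imwrite(f'pics/{n}.png',i[:,:,::-1])
# dark crossbar mask in scene & side
for i,x,y in((a,370,235),(b,250,205)):
    m=(i[y:y+32,x:x+32].max(2)<45);yy,xx=np.nonzero(m);print(m.sum(),xx.mean()+x,yy.mean()+y)
for n,X in(('bend',B),('tip',B-[0,0,.081])):print(n,proj(S,X),proj(D,X))
```

```text
18.6 J [-16.6   7.6 123.2  34.6  23.6  37.9] p [0.5554 0.0037 0.1556] F [ 0.4  0.2 -2.7] w 0.0225
tilt 31.903562072163957 z az 8.930560961572803 yaw err -179.37173935739006 y.rod 0.0024698907206205847
B [0.113  0.0548 0.2031]
to [0.478  0.0194 0.1575] tool mm [-62.9 -24.9 -40.8]
70 384.6857142857143 253.3857142857143
22 263.1818181818182 217.36363636363637
bend [394.1148 241.5496] [255.7907 201.8096]
tip [391.7648 262.4207] [257.7978 221.1362]
```

Request:
{"op": "arm_command", "data": {
  "series": [
    [[0, -8, -3.1, -5.4, 0], [0, -8, -3.1, -5.4, 0], [0, -8, -3.1, -5.4, 0], [0, -8, -3.1, -5.4, 0], [0, -8, -3.1, -5.4, 0], [0, -8, -3.1, -5.4, 0], [0, -8, -3.1, -5.4, 0]]
  ]
}}

```text
t: 19.4
eef_pos: [0.4872, 0.0171, 0.1595]
tool_rot: [[0.843, 0.121, 0.525], [0.092, -0.992, 0.081], [0.53, -0.02, -0.847]]
wrist_force: [17.1, 1.8, -3.3]
width: 0.0227
gripper_force: 108.4
```

Run:
```python
from wp import *
s=st();B=s['eef_pos']+OFF;print('B',gf(B));goB(s,W(.034,.054,.205))
a=camera('scene');b=camera('side')
for n,i in(('s9',a),('d9',b)):cv2.imwrite(f'pics/{n}.png',i[:,:,::-1])
```

```text
19.4 J [-18.    1.2 130.2  36.6  23.8  34.8] p [0.4872 0.0171 0.1595] F [17.1  1.8 -3.3] w 0.0227
tilt 32.06464550065209 z az 8.815615555512 yaw err -179.42872358113684 y.rod 0.002742626453331024
B [0.0435 0.0537 0.207 ]
to [0.478  0.0194 0.1575] tool mm [-8.6 -3.3 -3. ]
```

Run:
```python
from wp import *
S=KRT('scene');D=KRT('side');s=read_state()
a=cv2.imread('pics/s9.png');b=cv2.imread('pics/d9.png')
for th in (.7,.8,.9):
    d=.055-.075*np.sin(th-.45);X=W(d,.054,.08+.075*np.cos(th-.45));e=[X+k*.028*ey for k in(-1,1)]
    print(th,d,proj(S,X),proj(D,X),[proj(S,q).round(1).tolist() for q in e],[proj(D,q).round(1).tolist() for q in e])
B=s['eef_pos']+OFF;print('bend',proj(S,B),proj(D,B),'tip',proj(S,B-[0,0,.075]),proj(D,B-[0,0,.075]))
for im,x0,x1,y0,y1 in((a,345,400,225,275),(b,255,305,205,250)):
    m=(im.max(2)<50).astype(np.uint8);n,l,st_,c=cv2.connectedComponentsWithStats(m[y0:y1,x0:x1]);
    for k in range(1,n):
        if st_[k,4]>6:print((c[k]+[x0,y0]).round(1),(st_[k]+[x0,y0,0,0,0]).tolist())
```

```text
0.7 0.036444703055910785 [371.8375 243.7604] [275.3715 222.2141] [[366.2, 248.2], [377.3, 239.5]] [[280.7, 217.7], [269.9, 226.9]]
0.8 0.029282664440841145 [369.9283 243.3157] [277.1559 223.5446] [[364.3, 247.7], [375.4, 239.0]] [[282.5, 219.0], [271.7, 228.2]]
0.9 0.022377584941657737 [368.087  243.0865] [278.8927 225.0174] [[362.5, 247.5], [373.6, 238.8]] [[284.2, 220.4], [273.4, 229.7]]
bend [374.8752 230.6429] [272.6596 207.84  ] tip [373.3286 249.8622] [273.9559 226.0358]
[372.5 227.5] [372, 225, 2, 6, 8]
```

Run:
```python
import cv2,numpy as np
b0=cv2.imread('pics/d8.png').max(2);b=cv2.imread('pics/d9.png').max(2)
print('before');print(b0[212:224,256:274])
print('after rows 206-240, cols 262-296')
for y in range(206,240,1):print(y,' '.join('%3d'%v for v in b[y,262:296]))
```

```text
before
[[134 134 128 126 138 158 162 158 151 128  95  75  87 120 151 156 155 174]
 [127 133 130 132 152 156 155 142 120  89  58  41  53  89 123 128 124 153]
 [125 134 132 132 151 150 129 105  77  53  37  33  38  64  94  97 106 146]
 [118 131 130 132 139 129  96  73  59  43  38  37  49  65  82  86  99 138]
 [117 135 128 123 112  93  67  59  52  43  43  54  67  76  86  85  94 136]
 [118 131 123  99  77  55  53  50  44  42  57  72  78  81  85  86  96 137]
 [114 119 102  72  45  37  47  44  57  70  76  81  84  81  82  83  94 133]
 [110 100  72  48  34  35  41  60  90 113  90  85  82  83  84  85  99 130]
 [104  66  46  38  33  42  56  89 122 135 106  86  82  81  82  87 105 126]
 [104  59  36  41  39  53  76 107 135 141 115  90  84  82  86 103 117 126]
 [122  76  46  49  57  68  83 108 139 141 125  99  84  87 100 115 124 130]
 [120  90  66  63  71  78  86  98 128 143 134 112  96  98 116 124 130 144]]
after rows 206-240, cols 262-296
206 185 188 189 194 196 193 192 193 194 191 187 202 208 207 208 206 204 198 178 150 113 104 101 100  91 125 173 189 193 193 190 192 192 195
207 170 181 186 188
[... 3900 characters left out ...]

235 191 178 159 136 120 117 115 111 111 113 109 109 109 111 112 111 110 109 109 112 107 109 111 110 108 109 113 116 118 118 118 118 116 117
236 181 159 145 132 117 114 111 113 111 111 110 113 112 111 108 109 110 109 111 111 108 108 106 109 111 108 115 114 117 120 116 113 116 114
237 161 144 132 120 111 112 111 110 110 108 111 112 110 110 109 109 111 108 107 107 110 109 110 106 113 109 114 118 118 117 117 118 118 117
238 146 131 116 111 110 111 111 112 112 112 109 112 110 108 111 111 108 106 107 106 109 108 107 110 110 113 115 117 117 117 115 118 117 119
239 138 123 111 112 110 111 110 112 110 111 111 110 109 112 111 109 110 111 107 108 109 109 104 107 109 113 116 114 116 118 118 114 117 120
```

Run:
```python
from wp import *
s=read_state();w=camera('wrist');cv2.imwrite('pics/w9.png',w[:,:,::-1]);c=KRT('wrist',s)
for th in (.6,.7,.8,.9):
    d=.055-.075*np.sin(th-.45);X=W(d,.054,.08+.075*np.cos(th-.45));print(th,[proj(c,X+k*.028*ey).round(1).tolist() for k in(-1,0,1)])
B=s['eef_pos']+OFF;print(s['wrist_force'],'hook',proj(c,B),proj(c,B-[0,0,.05]))
m=(w.max(2)<60).astype(np.uint8)[:150];n,l,q,ce=cv2.connectedComponentsWithStats(m)
for k in range(1,n):
    if q[k,4]>25:print(ce[k].round(1),q[k].tolist())
```

```text
0.6 [[348.0, 46.9], [316.4, 38.7], [285.7, 30.7]]
0.7 [[345.2, 55.1], [313.7, 46.8], [282.9, 38.6]]
0.8 [[342.5, 63.7], [311.0, 55.3], [280.3, 47.1]]
0.9 [[339.7, 72.7], [308.4, 64.2], [277.9, 55.9]]
[2.8675 0.2614 0.8482] hook [315.9827 -26.6698] [316.8217  35.2254]
[548.9  19.1] [514, 0, 67, 52, 1054]
[439.1  30.4] [423, 13, 34, 36, 875]
```

Run:
```python
import cv2
w=cv2.imread('pics/w9.png').max(2)
print('    ',' '.join('%3d'%x for x in range(262,364,4)))
for y in range(10,100,3):print('%3d  '%y+' '.join('%3d'%v for v in w[y,262:364:4]))
```

```text
262 266 270 274 278 282 286 290 294 298 302 306 310 314 318 322 326 330 334 338 342 346 350 354 358 362
 10   65  64  76  76 144 145 145 144 142 141  68 121 157 173 161 136 116 116 116 117 104  66  66  66  66  67
 13   65  66  76  77 140 139 135 133 133 137 121 122 158 173 162 136 117 117 116 117 117 116 109  84  68  67
 16   65  65  71  76 149 150 147 145 145 144 144 132 158 173 161 137 158 117 117 117 117 116 117 118 118 117
 19   66  65  66  76 143 142 143 143 142 141 140 131 158 173 162 137 117 117 167 142 119 118 118 117 119 116
 22   65  63  65  76 148 148 148 147 147 145 145 133 158 174 162 137 117 117 118 117 160 179 143 121 118 118
 25   73  65  65  76 133 135 131 132 131 133 129 129 159 174 162 137 119 119 119 118 118 118 119 177 179 151
 28  113  64  62  76 127 135 133 134 134 135 136 130 158 174 162 137 143 119 119 120 120 119 119 120 161 175
 31  175  64  62  76 103 145 148 150 151 150 150 131 159 174 162 139 163 177 181 120 118 119 119 119 118 116
 34  217  64  64  74  75 141 141 142 143 144 146 132 158 174 162 139  85 110 139 158 142 129 119 117 118 118
 37  208  64  6
[... 1573 characters left out ...]
63 143 103 104 104 103 103 103 104 103 104 105
 82  104 104 104 104 106 106 106 107 107 105 105 139 160 174 164 143 102 105 105 104 104 104 104 101 102 103
 85  108 105 104 105 104 104 104 107 107 107 107 140 160 174 164 143 103 104 104 104 104 105 104 104 103 102
 88  105 104 106 108 105 104 105 104 104 104 107 138 160 174 164 143 105 105 104 104 105 103 102 103 104 105
 91  102 104 105 104 104 107 107 105 105 106 105 139 161 175 164 143 107 107 106 105 105 104 104 104 106 108
 94  104 104 103 103 104 105 104 105 108 108 106 140 161 174 164 144 107 107 108 108 106 105 105 106 113 111
 97  105 104 104 103 103 103 103 105 106 104 106 140 162 175 164 144 106 106 106 107 107 108 109 112 112 112
```

Request:
{"op": "arm_command", "data": {
  "series": [
    [[0, -4, -1.5, -2.5, 0], [0, -3, -1.1, -1.8, 0], [0, 0, 0, 0, 0]]
  ]
}}

```text
t: 19.85
eef_pos: [0.4827, 0.0159, 0.1617]
tool_rot: [[0.84, 0.117, 0.53], [0.09, -0.993, 0.076], [0.535, -0.016, -0.844]]
wrist_force: [7.5, -5.8, -0.5]
width: 0.0228
gripper_force: 109.6
```

Run:
```python
from wp import *
s=read_state();print(s['t'],s['eef_pos'],s['wrist_force'],gf(s['eef_pos']+OFF));w=camera('wrist');c=KRT('wrist',s)
v=w.max(2)
for x in (282,290,298,326,334,338):
    col=v[25:80,x].astype(int);print(x,'dark rows',(np.nonzero(col<72)[0]+25).tolist(),'edge',25+int(np.argmax(col*(col<176)*(col>150))))
for th in (.8,.85,.9):
    d=.055-.075*np.sin(th-.45);X=W(d,.054,.08+.075*np.cos(th-.45)+.006);print(th,[proj(c,X+k*.025*ey).round(1).tolist() for k in(-1,0,1)],'edge',proj(c,W(.002,.05,.18)))
```

```text
19.85 [0.4827 0.0159 0.1617] [ 7.5023 -5.8138 -0.4849] [0.0393 0.0516 0.2092]
282 dark rows [42] edge 44
290 dark rows [44] edge 46
298 dark rows [] edge 34
326 dark rows [] edge 25
334 dark rows [53, 54] edge 32
338 dark rows [54, 55] edge 33
0.8 [[338.0, 54.4], [309.6, 46.9], [281.9, 39.6]] edge [301.6299  51.3322]
0.85 [[336.6, 58.9], [308.3, 51.4], [280.6, 44.1]] edge [301.6299  51.3322]
0.9 [[335.3, 63.5], [307.1, 55.9], [279.5, 48.6]] edge [301.6299  51.3322]
```

Request:
{"op": "arm_command", "data": {
  "series": [
    [[0, -4, -1.3, -2.5, 0], [0, -4, -1.3, -2.5, 0], [0, 0, 0, 0, 0], [0, 0, 0, 0, 0]]
  ]
}}

```text
t: 20.3
eef_pos: [0.4811, 0.0141, 0.166]
tool_rot: [[0.834, 0.114, 0.54], [0.089, -0.993, 0.072], [0.544, -0.012, -0.839]]
wrist_force: [41.1, -1.5, -16.2]
width: 0.0222
gripper_force: 112.9
```

Run:
```python
from wp import *
s=st();print(s['wrist_force'],gf(s['eef_pos']+OFF),s['ft_torque']);w=camera('wrist');cv2.imwrite('pics/w10.png',w[:,:,::-1]);c=KRT('wrist',s)
v=w.max(2)
print('bend vs handle: rod centre cols',[(y,float(np.mean(np.nonzero(v[y,295:335]>130)[0])+295)) for y in (60,90,120)])
for x in (282,286,290,298,302,326,334,338):
    col=v[25:80,x].astype(int);print(x,'dark rows',(np.nonzero(col<72)[0]+25).tolist())
print('edge',proj(c,W(.002,.05,.18)),proj(c,W(.002,.08,.18)),proj(c,W(.002,.02,.18)))
```

```text
20.3 J [-18.7  -0.4 131.1  37.2  23.5  33.9] p [0.4811 0.0141 0.166 ] F [ 41.1  -1.5 -16.2] w 0.0222
tilt 32.99027034804638 z az 7.562380780297124 yaw err -179.289748013592 y.rod -0.004777772867742064
[ 41.0733  -1.5401 -16.2489] [0.0381 0.0495 0.2135] [-0.8004 -3.5147 -1.71  ]
bend vs handle: rod centre cols [(60, 320.64), (90, 315.5), (120, 317.0)]
282 dark rows []
286 dark rows []
290 dark rows []
298 dark rows []
302 dark rows [51]
326 dark rows []
334 dark rows [58]
338 dark rows []
edge [299.4447  55.1076] [262.6257  45.3695] [337.3407  65.1306]
```

The force climbs to 41 N with no more travel, and the bar has sunk behind the guard's edge. The lever is on its stop, so I back off and lift.

Request:
{"op": "arm_command", "data": {
  "series": [
    [[0, 8, 3, 5, 0], [0, 8, 3, 5, 0], [0, 0, 0, 0, 0], [0, 0, 0, 0, 0]]
  ]
}}

```text
t: 20.75
eef_pos: [0.4889, 0.0166, 0.1589]
tool_rot: [[0.843, 0.122, 0.523], [0.092, -0.992, 0.082], [0.529, -0.021, -0.848]]
wrist_force: [5.9, -0.8, -0.2]
width: 0.0227
gripper_force: 116.5
```

Run:
```python
from wp import *
s=st();B=s['eef_pos']+OFF;print(gf(B),(80*s['tool_rot'].T@[0,0,1]).round(1))
b=camera('side');cv2.imwrite('pics/d11.png',b[:,:,::-1]);a=camera('scene');cv2.imwrite('pics/s11.png',a[:,:,::-1])
for n,c in(('S',KRT('scene')),('D',KRT('side'))):print(n,proj(c,B),proj(c,B-.14*ux))
# bar centre line in side view: bright columns
D=KRT('side')
for k in(.03,.06,.09,.12):
    p=proj(D,B-k*ux);x=int(round(p[0]));col=b[int(p[1])-10:int(p[1])+11,x].astype(int).mean(1);print(k,p.round(1),col.round().astype(int).tolist())
```

```text
20.75 J [-18.1   1.4 130.   36.6  23.8  34.7] p [0.4889 0.0166 0.1589] F [ 5.9 -0.8 -0.2] w 0.0227
tilt 31.9854204104597 z az 8.926528206367259 yaw err -179.45672422001007 y.rod 0.0035799667258142715
[0.0453 0.0536 0.2064] [ 42.3  -1.7 -67.9]
S [375.2032 231.2062] [331.8424 220.1185]
D [272.3559 208.0234] [315.2784 215.4545]
0.03 [281.4 209.6] [60, 46, 43, 40, 30, 37, 69, 120, 166, 176, 159, 145, 133, 124, 121, 111, 95, 85, 77, 72, 71]
0.06 [290.5 211.2] [133, 132, 132, 134, 134, 133, 130, 134, 141, 149, 148, 134, 118, 110, 108, 108, 110, 104, 108, 111, 112]
0.09 [299.7 212.8] [150, 161, 165, 149, 122, 113, 111, 114, 125, 142, 151, 142, 122, 112, 112, 114, 113, 115, 113, 112, 116]
0.12 [309.  214.4] [114, 109, 113, 113, 114, 115, 116, 134, 177, 194, 172, 142, 120, 115, 114, 115, 114, 114, 113, 113, 116]
```

Request:
{"op": "arm_command", "data": {
  "series": [
    [[0, 7, 3, 4, 0], [0, 0, 0, 0, 0], [0, 0, 0, 0, 0]]
  ]
}}

```text
t: 21.15
eef_pos: [0.4948, 0.0159, 0.1574]
tool_rot: [[0.846, 0.124, 0.519], [0.093, -0.992, 0.084], [0.526, -0.023, -0.85]]
wrist_force: [-0.1, 0.6, -2.4]
width: 0.0223
gripper_force: 117.3
```

Run:
```python
from wp import *
s=st();B=s['eef_pos']+OFF;print(gf(B),(80*s['tool_rot'].T@[0,0,1]).round(1))
```

```text
21.15 J [-17.9   2.2 129.3  36.3  24.   35.1] p [0.4948 0.0159 0.1574] F [-0.1  0.6 -2.4] w 0.0223
tilt 31.745706730571957 z az 9.231874171003106 yaw err -179.49260052503823 y.rod 0.005328838100109887
[0.0512 0.0541 0.2049] [ 42.1  -1.8 -68. ]
```

Request:
{"op": "arm_command", "data": {
  "series": [
    [[0, 8.7, -0.4, -13.4, 0], [0, 8.5, -0.4, -13.6, 0], [0, 8.4, -0.4, -13.6, 0], [0, 8.4, -0.4, -13.6, 0], [0, 8.4, -0.4, -13.6, 0], [0, 0, 0, 0, 0]]
  ]
}}

```text
t: 21.75
eef_pos: [0.497, 0.0152, 0.2402]
tool_rot: [[0.843, 0.123, 0.524], [0.094, -0.992, 0.082], [0.53, -0.02, -0.848]]
wrist_force: [0.4, -0.2, -2.7]
width: 0.0226
gripper_force: 117.3
```

Run:
```python
from wp import *
s=st();B=s['eef_pos']+OFF;print(gf(B));go(s,[.40,-.20,.24])
w=camera('wrist');cv2.imwrite('pics/w12.png',w[:,:,::-1]);c=KRT('wrist',s)
v=w.max(2)
m=(v<62).astype(np.uint8)[:130];n,l,q,ce=cv2.connectedComponentsWithStats(m)
for k in range(1,n):
    if q[k,4]>20:print(ce[k].round(1),q[k].tolist())
for th in (.8,.9):
    d=.055-.075*np.sin(th-.45);X=W(d,.054,.08+.075*np.cos(th-.45));print(th,[proj(c,X+k*.028*ey).round(1).tolist() for k in(-1,0,1)])
print('ball',proj(c,np.array([.6692,-.0706,.1512])),'edge',proj(c,W(.002,.05,.18)))
```

```text
21.75 J [-17.9  -6.6 121.8  22.9  37.9  50.6] p [0.497  0.0152 0.2402] F [ 0.4 -0.2 -2.7] w 0.0226
tilt 32.048702603087094 z az 8.903927119746353 yaw err -179.54381704531926 y.rod 0.004608419099665418
[0.0534 0.0539 0.2877]
to [ 0.4  -0.2   0.24] tool mm [-102.   201.6  -68.3]
[259.1   4.1] [253, 0, 12, 13, 71]
[542.6  33.8] [494, 0, 96, 82, 2009]
[409.5  97.1] [398, 85, 25, 25, 447]
[293.9 115.6] [286, 111, 18, 9, 49]
[330.6 122.5] [327, 118, 9, 10, 65]
0.8 [[334.9, 123.8], [310.9, 116.7], [287.3, 109.7]]
0.9 [[332.8, 130.4], [308.9, 123.3], [285.4, 116.3]]
ball [411.442   99.1231] edge [304.5796 124.3127]
```

Request:
{"op": "arm_command", "data": {
  "series": [
    [[0, -13, 15, -8, 0], [0, -13, 26, -9, 0], [0, -13, 27, -9, 0], [0, -13, 27, -9, 0], [0, -13, 27, -9, 0], [0, -13, 27, -8, 0], [0, -13, 27, -8, 0], [0, -11, 26, -8, 0]]
  ]
}}

```text
t: 22.6
eef_pos: [0.3984, -0.2007, 0.2369]
tool_rot: [[0.844, 0.122, 0.522], [0.091, -0.992, 0.084], [0.528, -0.023, -0.849]]
wrist_force: [1.4, -0.8, -2.1]
width: 0.0226
gripper_force: 117.2
```

Run:
```python
from wp import *
s=st();print(gf(s['eef_pos']+OFF));go(s,[.4299,-.3303,.2385])
```

```text
22.6 J [-65.2  -4.7 120.7  36.   60.    0.9] p [ 0.3984 -0.2007  0.2369] F [ 1.4 -0.8 -2.1] w 0.0226
tilt 31.898698234235038 z az 9.111957770146388 yaw err -179.36412165429255 y.rod 0.0032512902423847676
[ 0.0019 -0.1778  0.2844]
to [ 0.4299 -0.3303  0.2385] tool mm [ 15.6 132.4   4.2]
```

Request:
{"op": "arm_command", "data": {
  "series": [
    [[0, 4, 26, 1, 0], [0, 4, 36, 1, 0], [0, 4, 36, 1, 0], [0, 4, 34, 1, 0], [0, 0, 0, 0, 0], [0, 0, 0, 0, 0]]
  ]
}}

```text
t: 23.2
eef_pos: [0.4311, -0.3291, 0.2388]
tool_rot: [[0.844, 0.122, 0.521], [0.091, -0.992, 0.085], [0.528, -0.024, -0.849]]
wrist_force: [0.7, 0.1, -2.3]
width: 0.0225
gripper_force: 117.2
```

Run:
```python
from wp import *
s=st();go(s,[.4299,-.3303,.2385])
a=camera('scene');b=camera('side');w=camera('wrist')
for n,i in(('s13',a),('d13',b),('w13',w)):cv2.imwrite(f'pics/{n}.png',i[:,:,::-1])
# compare rod with its picture right after the lift (s6,d6) by phase shift of template patches
def sh(ref,new,c,r=9,R=16):
    ref=cv2.imread(ref);new=cv2.imread(new);x,y=map(int,c)
    t=ref[y-r:y+r+1,x-r:x+r+1];q=new[y-R:y+R+1,x-R:x+R+1];m=cv2.matchTemplate(q,t,cv2.TM_CCOEFF_NORMED);_,v,_,l=cv2.minMaxLoc(m);return l[0]-(R-r),l[1]-(R-r),round(v,3)
for n,c in(('bend',(295,276)),('tip',(296,298)),('junc',(244,260))):print('S',n,sh('pics/s6.png','pics/s13.png',c))
for n,c in(('bend',(329,142)),('tip',(328,159)),('junc',(366,146))):print('D',n,sh('pics/d6.png','pics/d13.png',c))
hsv=cv2.cvtColor(w,cv2.COLOR_RGB2HSV);cols=[]
for y in(20,50,80,110,135):
    r=np.nonzero((hsv[y,285:345,1]<50)&(hsv[y,285:345,2]>120))[0];cols.append((y,round(r.mean()+285,1),len(r)))
print(cols)
```

```text
23.2 J [-68.5   6.9 108.3  35.6  62.4  -1.4] p [ 0.4311 -0.3291  0.2388] F [ 0.7  0.1 -2.3] w 0.0225
tilt 31.89174142879913 z az 9.24035471020185 yaw err -179.3609544041869 y.rod 0.0038288762356867997
to [ 0.4299 -0.3303  0.2385] tool mm [-1.3  1.  -0.4]
S bend (1, 0, 0.975)
S tip (1, 0, 0.945)
S junc (1, 0, 0.977)
D bend (0, 0, 0.982)
D tip (0, 0, 0.962)
D junc (0, 0, 0.953)
[(20, np.float64(314.5), 18), (50, np.float64(315.0), 19), (80, np.float64(315.0), 19), (110, np.float64(314.5), 20), (135, np.float64(315.0), 21)]
```

Request:
{"op": "arm_command", "data": {
  "series": [
    [[0, -2.5, 1, -1.6, 0], [0, -13, 0.6, 21, 0], [0, -16, 0.7, 25, 0], [0, -16, 0.7, 25, 0], [0, -10.5, 0.5, 17, 0], [0, -5.3, 0.2, 8.5, 0], [0, 0, 0, 0, 0], [0, 0, 0, 0, 0]]
  ]
}}

```text
t: 24.15
eef_pos: [0.4286, -0.3316, 0.1275]
tool_rot: [[0.843, 0.122, 0.524], [0.093, -0.992, 0.082], [0.529, -0.02, -0.848]]
wrist_force: [0.6, 0.5, -1.9]
width: 0.0225
gripper_force: 117.1
```

Run:
```python
from wp import *
s=st();go(s,[.4281,-.3301,.1075])
```

```text
24.15 J [-69.   16.7 116.1  43.4  48.9 -15.5] p [ 0.4286 -0.3316  0.1275] F [ 0.6  0.5 -1.9] w 0.0225
tilt 31.996027952297876 z az 8.869190091300098 yaw err -179.48713504764694 y.rod 0.0036896555858594426
to [ 0.4281 -0.3301  0.1075] tool mm [-10.9  -1.2  16.8]
```

Request:
{"op": "arm_command", "data": {
  "series": [
    [[0, -4, -0.8, 6, 0], [0, -3.5, -0.4, 5.5, 0], [0, -1.6, 0, 2.5, 0], [0, 0, 0, 0, 0], [0, 0, 0, 0, 0]]
  ]
}}

```text
t: 24.65
eef_pos: [0.4279, -0.3297, 0.11]
tool_rot: [[0.844, 0.122, 0.523], [0.092, -0.992, 0.083], [0.529, -0.021, -0.848]]
wrist_force: [0.3, 0.2, -2.5]
width: 0.0227
gripper_force: 117.3
```

Run:
```python
from wp import *
s=st();go(s,[.4281,-.3301,.1075])
```

```text
24.65 J [-69.   18.4 117.2  45.2  46.8 -18.1] p [ 0.4279 -0.3297  0.11  ] F [ 0.3  0.2 -2.5] w 0.0227
tilt 31.96625565366091 z az 8.976774515900775 yaw err -179.4552795034348 y.rod 0.003792848617382995
to [ 0.4281 -0.3301  0.1075] tool mm [-1.2  0.5  2.2]
```

Request:
{"op": "arm_command", "data": {
  "series": [
    [[0, -0.8, 0.2, 1.3, 0], [0, -0.6, 0.1, 1, 0], [0, 0, 0, 0, 0], [0, 0, 0, 0, 0]]
  ]
}}

```text
t: 25.05
eef_pos: [0.4281, -0.3301, 0.1078]
tool_rot: [[0.843, 0.122, 0.524], [0.093, -0.992, 0.082], [0.53, -0.021, -0.848]]
wrist_force: [-1.4, 1.0, 3.9]
width: 0.0221
gripper_force: 117.9
```

Run:
```python
from wp import *
s=st();go(s,[.4281,-.3301,.1075])
```

```text
25.05 J [-69.   18.7 117.3  45.5  46.6 -18.6] p [ 0.4281 -0.3301  0.1078] F [-1.4  1.   3.9] w 0.0221
tilt 32.004648496682826 z az 8.929995387787345 yaw err -179.47191601731785 y.rod 0.003801793203497116
to [ 0.4281 -0.3301  0.1075] tool mm [-0.2 -0.   0.2]
```

```bash
cat > cmp.py <<'E'
from wp import *
def run(tag):
    for n,i in((f's{tag}',camera('scene')),(f'd{tag}',camera('side'))):cv2.imwrite(f'pics/{n}.png',i[:,:,::-1])
    def sh(ref,new,c,r=8,R=14):
        ref=cv2.resize(cv2.imread(ref),None,fx=4,fy=4,interpolation=3);new=cv2.resize(cv2.imread(new),None,fx=4,fy=4,interpolation=3);x,y=[4*int(k) for k in c];r*=4;R*=4
        m=cv2.matchTemplate(new[y-R:y+R+1,x-R:x+R+1],ref[y-r:y+r+1,x-r:x+r+1],cv2.TM_CCOEFF_NORMED);_,v,_,l=cv2.minMaxLoc(m);return (l[0]-(R-r))/4,(l[1]-(R-r))/4,round(v,3)
    for n,c in(('bend',(296,313)),('tip',(297,331)),('junc',(249,297)),('jar',(306,265)),('dish',(322,252)),('hammer',(378,200))):print('S',n,sh('pics/scene0.png',f'pics/s{tag}.png',c))
    for n,c in(('bend',(328,172)),('tip',(328,187)),('junc',(365,176)),('jar',(338,240)),('dish',(330,278)),('hammer',(268,300)),('ball',(282,203))):print('D',n,sh('pics/side0.png',f'pics/d{tag}.png',c))
E
python3 -c "
import cmp;cmp.run('14')"
```

```text
S bend (0.0, 0.0, 0.991)
S tip (0.0, 0.0, 0.984)
S junc (0.0, 0.0, 0.929)
S jar (0.0, 0.0, 0.998)
S dish (0.0, 0.0, 0.998)
S hammer (0.0, 0.0, 0.999)
D bend (0.0, 0.0, 0.994)
D tip (0.0, 0.0, 0.994)
D junc (0.0, 0.0, 0.994)
D jar (0.0, 0.0, 0.997)
D dish (0.0, 0.0, 0.996)
D hammer (0.0, 0.0, 0.999)
D ball (0.0, 0.0, 0.998)
```

The rod is exactly where it lay before. Releasing: open gradually, then back out.

Request:
{"op": "arm_command", "data": {
  "series": [
    [[0.35, 0, 0, 0, 0], [0.35, 0, 0, 0, 0], [0.45, 0, 0, 0, 0], [0.7, 0, 0, 0, 0], [1, 0, 0, 0, 0], [1, 0, 0, 0, 0], [1, 0, 0, 0, 0]]
  ],
  "force": 20
}}

```text
t: 25.85
eef_pos: [0.4279, -0.33, 0.1073]
tool_rot: [[0.844, 0.122, 0.523], [0.093, -0.992, 0.082], [0.529, -0.021, -0.848]]
wrist_force: [0.1, 0.0, -0.3]
width: 0.0859
gripper_force: 0.0
```

Request:
{"op": "arm_command", "data": {
  "series": [
    [[1, 0, 0, -10, 0], [1, 0, 0, -20, 0], [1, 0, 0, -30, 0], [1, 0, 0, -30, 0], [1, 0, 0, -30, 0], [1, 0, 0, 0, 0], [1, 0, 0, 0, 0]]
  ]
}}

```text
t: 26.55
eef_pos: [0.3648, -0.3405, 0.2098]
tool_rot: [[0.844, 0.121, 0.523], [0.093, -0.992, 0.08], [0.529, -0.019, -0.848]]
wrist_force: [-0.5, -0.4, -0.4]
width: 0.0854
gripper_force: 0.0
```

```bash
python3 -c "
import cmp;cmp.st();cmp.run('15')
from wp import *
s=read_state();w=camera('wrist');c=KRT('wrist',s)
for k in(0,.14,.19):print(proj(c,np.array([.4501,-.3286,.155])+(k-.05)*ux))"
```

```text
26.55 J [-77.9   7.4 112.8  36.4  63.  -12.4] p [ 0.3648 -0.3405  0.2098] F [-0.5 -0.4 -0.4] w 0.0854
tilt 31.95481117770144 z az 8.716233564421044 yaw err -179.47674120010075 y.rod 0.0027840887619665195
S bend (0.0, 0.0, 0.99)
S tip (0.0, 0.0, 0.974)
S junc (0.0, 0.0, 0.932)
S jar (0.0, 0.0, 0.998)
S dish (0.0, 0.0, 0.998)
S hammer (0.0, 0.0, 0.999)
D bend (0.0, 0.0, 0.993)
D tip (0.0, 0.0, 0.993)
D junc (0.0, 0.0, 0.996)
D jar (0.0, 0.0, 0.997)
D dish (0.0, 0.0, 0.997)
D hammer (0.0, 0.0, 0.999)
D ball (0.0, 0.0, 0.998)
[316.1661 197.1799]
[316.5962  65.7266]
[316.7233  26.9028]
```

```bash
python3 -c "
from workcell import *
print(sign_off())"
```

```text
the job is handed in; nothing more can be done
None
```

The job is handed in. The crossbar lever was pulled over until it hit its stop towards the guard, and the rod is back in both forks exactly where it lay; the ball lever, jar, dish and hammer show no movement in before-and-after images. It took about 27 s.

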